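# Set out the insulators in numbered display bays

### The arm

A 6-joint arm with a two-finger parallel gripper is mounted at the origin on the work surface. World frame = base frame: x ahead of the robot, y to its left, z up, the work surface at z = 0. Lengths are in m, angles in rad, forces in N, time in s.
With the tool pointing down it reaches from about 0.35 to 0.95 m from the base axis. Payload 17.4 kg.
Tool frame: the origin (TCP) lies midway between the tips of the shut fingers; the grasp point (between the pads) lies 19 mm behind it (manip.hold_point_z is the z of the grasp point in the tool frame, in m); z points along the fingers, x is the direction in which the jaws open and shut, and the axes are right-handed (so a half turn about z gives the same grasp; the last joint's range is limited). The gripper opens to 93 mm and grips with 3 to 60 N. Pads are 15 mm wide; open, the fingers measure 128 mm over their backs; the gripper's body (75 mm by 188 mm) begins 65 mm behind the grasp point.
Start: joints at [-1.374, 0.116, 1.442, -0, 1.584, -0.038], TCP at [0.157, -0.656, 0.219] pointing down, gripper open.
Joint ranges: [-2.83, 2.83], [-0.83, 2.19], [0.07, 2.5], [-1.14, 4.28], [0.01, 3], [-2.97, 2.97]. Speed limits (rad/s): [1.89, 1.89, 2.22, 3.14, 3.14, 3.14].

### API

Orientations are given as a rotation vector (axis times angle).
In Python, from cell import manip, imaging, job gives the robot as it stands.
- The arm moves only by the tool jog_arm, never from a script. Its argument "moves" is a list of rows, each an object of numbers: "fingers": the closure in counts, from 0 (fully open) to 255 (shut); "dx", "dy", "dz": the shift along the tool's x, y, z in m; "ax", "ay", "az": the turn, a rotation vector about the tool's x, y, z in degrees. In form: [{"fingers": .., "dx": .., "dy": .., "dz": .., "ax": .., "ay": .., "az": ..}, ...]. A call has 1 to 12 rows; each row shifts and turns the pose as measured when the row begins, along the tool's axes as they then stand; what a row does not reach is not made up. A row lasts 1/12 s, in which the tool goes at most 41.7 mm and 7.16 degrees, less where a joint would pass 70% of its speed; a pose out of reach is approached as far as the arm can. A call with a gripper value outside its range is refused whole. The fingers move at their own pace and stop on an object; the grip force is fixed at half the most. Time passes only in rows, so rows that do not move let the fingers close. It gives the time, the measured TCP pose, the force and the opening at its end, in the units of the state.
- manip.sense(): the state, without advancing time (a new reading comes with each control period).
- imaging.get_image(name): name is "scene" or "side" or "wrist"; returns a dict with "pixels" (400x640x3 uint8, red, green, blue), "fx", "fy", "cx", "cy" (pixels), "dist" ([k1, k2, p1, p2, k3] as OpenCV has them; the pictures are not rectified), "view" (4x4, takes a point from world to camera coordinates). Camera axes: x right, y down, z forward; pixel columns grow to the right and rows downward; lengths in m; the calibration is good to about 2 mm. A picture is of the moment at which its call begins. There is no depth.
- job.close_job(): hands the job in, once; it reports no verdict.
The state is a dict: "clock": time; "joint_pos": joint angles; "qd": joint speeds; "joint_torque": joint torques, N m; "eef_pos": TCP position; "ee_rot": TCP orientation; "contact_force": force on the tool from outside, world axes, zero at the start; "torque": the same for the moment, N m; "finger_gap": finger opening in m.
Only numpy, scipy, OpenCV 4.12 (cv2) and the standard library are available. Lean on these libraries where they do the work, as an engineer would, in place of code of your own. Each camera call takes 0.05 s, during which the arm holds its last target.

### The job

Fill the three numbered display bays with the three green glass insulators, in the order 1, 2, 3 (count the white dots), any green one in any bay: slide each one upright along the table, without lifting it, into its bay and on until it has pushed the orange backing pad fully back against its stop, which you must feel for. Press gently, because the glass is fragile, finish one bay before starting to fill the next, and leave the amber and violet insulators and everything else where they stand.

Things in the scene. Friction and masses are not known exactly. Their poses are not given: they have to be found in the camera images.
- glass1: green glass line insulator (the only green ones) standing upright, one of three alike and interchangeable: round skirt 72 mm diameter from the table to 38 mm up (straight-sided), then a 50 mm diameter crown up to 74 mm; about 0.3 kg; origin at the centre of its underside. Its yaw means nothing. One stands in front of each bay, but up to some 50 mm off the bay's line
- glass2: green glass line insulator (the only green ones) standing upright, one of three alike and interchangeable: round skirt 72 mm diameter from the table to 38 mm up (straight-sided), then a 50 mm diameter crown up to 74 mm; about 0.3 kg; origin at the centre of its underside. Its yaw means nothing. One stands in front of each bay, but up to some 50 mm off the bay's line
- glass3: green glass line insulator (the only green ones) standing upright, one of three alike and interchangeable: round skirt 72 mm diameter from the table to 38 mm up (straight-sided), then a 50 mm diameter crown up to 74 mm; about 0.3 kg; origin at the centre of its underside. Its yaw means nothing. One stands in front of each bay, but up to some 50 mm off the bay's line
- bay1 (a point): middle of the mouth of fixed bay 1, at table height; x points into the bay (the way to push), z up. 1 white dot(s) on the grey block (110 wide, 50 high) 160 to 200 mm in. No floor: glass slides in on the table. Plywood rails 12 mm high, 10 thick, to 160 mm in, 78 mm apart, flaring at the mouth to about 107 from 8 mm before it to 30 mm in. Orange pad inside: see joint
- bay2 (a point): middle of the mouth of fixed bay 2, at table height; x points into the bay (the way to push), z up. 2 white dot(s) on the grey block (110 wide, 50 high) 160 to 200 mm in. No floor: glass slides in on the table. Plywood rails 12 mm high, 10 thick, to 160 mm in, 78 mm apart, flaring at the mouth to about 107 from 8 mm before it to 30 mm in. Orange pad inside: see joint
- bay3 (a point): middle of the mouth of fixed bay 3, at table height; x points into the bay (the way to push), z up. 3 white dot(s) on the grey block (110 wide, 50 high) 160 to 200 mm in. No floor: glass slides in on the table. Plywood rails 12 mm high, 10 thick, to 160 mm in, 78 mm apart, flaring at the mouth to about 107 from 8 mm before it to 30 mm in. Orange pad inside: see joint
- pad1 (a joint): how far the upright orange pad (60 wide, 4 to 40 mm high) of bay 1 is pushed in: 0 at start, 0.020 m at its hard stop, felt as a sharp rise in force. About 2 N of friction, no spring: stays where left. At 0 its near face is 75 to 100 mm in from the mouth, set differently per bay, not reported. Steel stop block (40 high) behind; a red-ended rod comes out of the grey block
- pad2 (a joint): how far the upright orange pad (60 wide, 4 to 40 mm high) of bay 2 is pushed in: 0 at start, 0.020 m at its hard stop, felt as a sharp rise in force. About 2 N of friction, no spring: stays where left. At 0 its near face is 75 to 100 mm in from the mouth, set differently per bay, not reported. Steel stop block (40 high) behind; a red-ended rod comes out of the grey block
- pad3 (a joint): how far the upright orange pad (60 wide, 4 to 40 mm high) of bay 3 is pushed in: 0 at start, 0.020 m at its hard stop, felt as a sharp rise in force. About 2 N of friction, no spring: stays where left. At 0 its near face is 75 to 100 mm in from the mouth, set differently per bay, not reported. Steel stop block (40 high) behind; a red-ended rod comes out of the grey block
- amber: amber glass insulator, same shape as the green ones (72 dia x 74 high), bystander, not to be used; origin at the centre of its underside
- violet: violet glass insulator, same shape, bystander, not to be used; origin at the centre of its underside
- pin_left: small turned wooden pin (24 dia x 60 high) standing in the gap between the middle and the left (+y) bay, bystander; origin at the centre of its underside
- pin_right: small turned wooden pin (24 dia x 60 high) standing in the gap between the middle and the right (-y) bay, bystander; origin at the centre of its underside
- mug: blue mug (76 dia x 85 high), bystander on the left; origin at the centre of its underside
- tape: cardboard-brown tape roll lying flat (96 dia x 45 high), bystander on the right; origin at the centre of its underside
- notebook: red notebook lying flat (100 x 150 x 14), bystander on the right; origin at the centre of its underside
Mind the look-alikes: they are no part of the job. Leave any pink or yellow look-alike of the part that bears pad3 alone. Leave any pink look-alike of the part that bears bay2 alone.

How it is judged:
By the outcome, as a careful person would: the job done as asked, in the order asked, and still so for the second after the job is handed in, with the robot touching nothing.
It also fails if it takes over 72 s, if anything falls off the work surface, if the arm or the gripper's body presses on something with over 40 N, if the wrist force passes 120 N, or if a joint passes its speed limit or range.

## Working session

There is one attempt and no reset: what is moved stays moved. The work goes in short steps, Python scripts to look and compute and a tool call to move; the robot and the scene stay as the last step left them, time stands still between calls to the robot, and variables do not carry over. Pictures are saved under pics/ and viewed, and the job is handed in when it is done.

Besides the shell and the picture viewer there is one more tool, called after "Emit:" as name([rows], argument=value, ...), one row to a line, values as JSON. jog_arm: Moves the arm, as the interface text tells. Its arguments: {"type":"object","properties":{"moves":{"type":"array","items":{"type":"object","properties":{"fingers":{"type":"number"},"dx":{"type":"number"},"dy":{"type":"number"},"dz":{"type":"number"},"ax":{"type":"number"},"ay":{"type":"number"},"az":{"type":"number"}}}}},"required":["moves"]}

```bash
mkdir -p pics; ls; python3 - <<'E'
from cell import manip, imaging, job
import cv2,numpy as np
print(manip.sense(), manip.hold_point_z)
for n in ["scene","side","wrist"]:
    im=imaging.get_image(n)
    cv2.imwrite(f"pics/{n}0.png",im["pixels"][:,:,::-1])
    print(n,im["fx"],im["cx"],im["cy"],im["dist"]);print(np.round(im["view"],4))
E
```

```text
pics
{'clock': 0.0, 'joint_pos': array([-1.37382652e+00,  1.16469685e-01,  1.44230118e+00, -2.17023847e-05,
        1.58401928e+00, -3.78281876e-02]), 'qd': array([-0.00236003, -0.00067496, -0.00123767, -0.00018378,  0.00050861,
        0.00049167]), 'joint_torque': array([-2.13603264e-03, -7.21266603e+01, -6.22608161e+01,  7.79339648e-02,
        2.35798425e-02, -5.30262332e-05]), 'eef_pos': array([ 0.15695854, -0.65626499,  0.21789388]), 'ee_rot': array([-2.46574948e+00,  1.94548338e+00,  1.45334514e-03]), 'contact_force': array([-0.25374869,  0.09946706, -1.25930217]), 'torque': array([-0.02480163,  0.01916447, -0.00550891]), 'finger_gap': 0.09296686187178602} -0.0188
scene 373.95386637138705 314.3815166824842 200.75326233201258 [0.01337123 0.         0.         0.         0.        ]
[[ 0.7206  0.6933  0.0129 -0.3165]
 [ 0.5378 -0.5471 -0.6414 -0.2134]
 [-0.4376  0.4691 -0.7671  1.1959]
 [ 0.      0.      0.      1.    ]]
side 410.9140643502129 316.66161100341617 195.02589561859753 [-0.08027138  0.          0.          0.          0.        ]
[[-0.8534 -0.5213 -0.0017  0.3818]
 [-0.2684  0.4421 -0.8559  0.1422]
 [ 0.4469 -0.7299 -0.5172  1.1985]
 [ 0.      0.      0.      1.    ]]
wrist 351.69679912572485 319.3566337486955 194.3227657975613 [-0.0631478  0.         0.         0.         0.       ]
[[ 2.317e-01 -9.728e-01 -5.000e-04 -6.747e-01]
 [-9.445e-01 -2.250e-01  2.394e-01 -2.750e-02]
 [-2.330e-01 -5.500e-02 -9.709e-01  3.874e-01]
 [ 0.000e+00  0.000e+00  0.000e+00  1.000e+00]]
```

View pics/scene0.png

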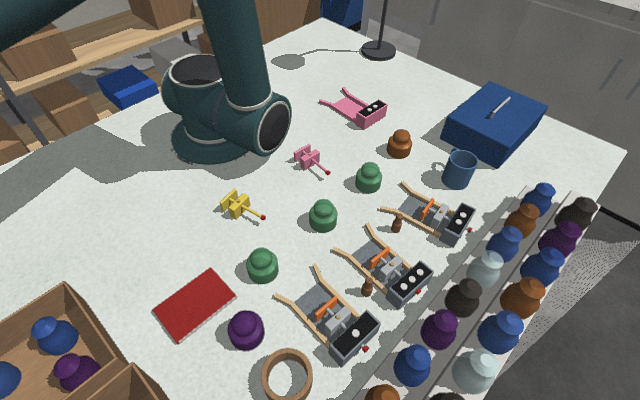

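View pics/side0.png

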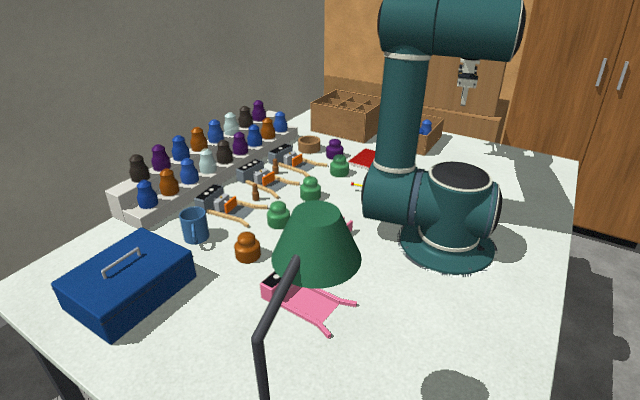

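View pics/wrist0.png

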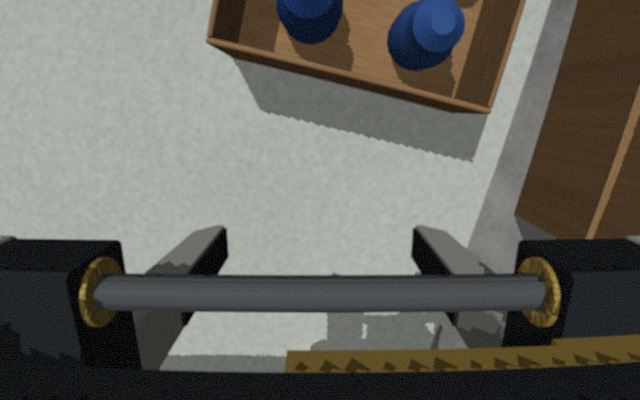

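```bash
python3 - <<'E'
import cv2
a=cv2.imread("pics/scene0.png")
cv2.imwrite("pics/z1.png",cv2.resize(a[170:370,240:490],None,fx=3.2,fy=3,interpolation=cv2.INTER_CUBIC))
cv2.imwrite("pics/z2.png",cv2.resize(a[120:290,210:480],None,fx=2.9,fy=2.9,interpolation=cv2.INTER_CUBIC))
E
```

```text
(no output)
```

View pics/z1.png

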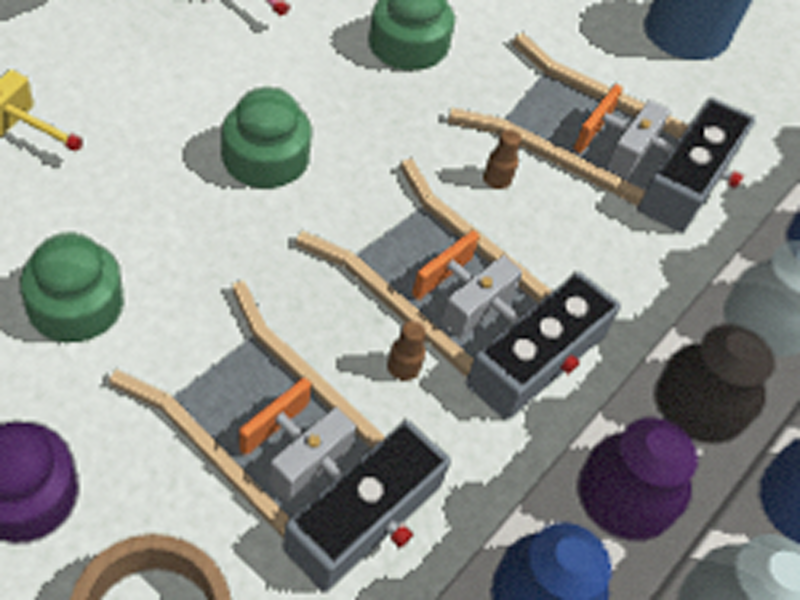

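```bash
cat > h.py <<'E'
import cv2,numpy as np
def rays(im,px):
    K=np.array([[im["fx"],0,im["cx"]],[0,im["fy"],im["cy"]],[0,0,1]])
    n=cv2.undistortPoints(np.asarray(px,float).reshape(-1,1,2),K,np.array(im["dist"]))[:,0]
    V=np.array(im["view"]);R=V[:3,:3];C=-R.T@V[:3,3]
    return C,np.c_[n,np.ones(len(n))]@R
def plane(im,px,z):
    C,d=rays(im,px);return (C+d*((z-C[2])/d[:,2])[:,None])[:,:2]
def glass(im,m,r=.036):
    ys,xs=np.nonzero(m);C,d=rays(im,np.c_[xs,ys])
    az=np.arctan2(d[:,1],d[:,0]);a0=np.arctan2(np.sin(az).mean(),np.cos(az).mean());az=(az-a0+np.pi)%(2*np.pi)-np.pi
    mid=(az.max()+az.min())/2
    s=abs(az-mid)<.012
    P=C[:2]+d[s,:2]*(-C[2]/d[s,2])[:,None]
    D=np.linalg.norm(P-C[:2],axis=1).min()+r
    # alt distance from half-angle
    D2=r/np.sin((az.max()-az.min())/2)
    a=mid+a0
    return C[:2]+D*np.array([np.cos(a),np.sin(a)]),D,D2
def blobs(im,lo,hi,amin=150):
    hsv=cv2.cvtColor(im["pixels"],cv2.COLOR_RGB2HSV)
    m=cv2.inRange(hsv,lo,hi)
    n,l,s,c=cv2.connectedComponentsWithStats(m)
    return [(l==i,s[i],c[i]) for i in range(1,n) if s[i][4]>=amin]
E
python3 - <<'E'
from h import *
import pickle
from cell import imaging
im=imaging.get_image("scene");si=imaging.get_image("side")
pickle.dump((im,si),open("ims.pkl","wb"))
for nm,I in(("scene",im),("side",si)):
  for col,lo,hi in (("green",(55,80,40),(85,255,255)),("violet",(130,80,30),(165,255,255)),("orange",(8,200,150),(14,255,255)),("tan",(10,60,150),(22,160,255))):
    for m,s,c in blobs(I,lo,hi,60):
        print(nm,col,s,c.round(),[np.round(x,3) for x in glass(I,m)] if col in("green","violet") else plane(I,[c],.022).round(3))
E
```

```text
scene green [356 163  26  30 532] [369. 178.] [array([0.48 , 0.175]), np.float64(0.742), np.float64(0.793)]
scene green [310 200  27  32 648] [323. 216.] [array([ 0.48, -0.01]), np.float64(0.592), np.float64(0.636)]
scene green [247 249  31  35 833] [262. 266.] [array([ 0.478, -0.217]), np.float64(0.457), np.float64(0.481)]
scene violet [538 220  44  37 873] [562. 237.] [array([0.95 , 0.363]), np.float64(0.825), np.float64(0.86)]
scene violet [ 228  311   36   39 1103] [246. 330.] [array([ 0.567, -0.339]), np.float64(0.322), np.float64(0.336)]
scene violet [ 421  310   37   40 1074] [440. 329.] [array([ 0.856, -0.058]), np.float64(0.4), np.float64(0.452)]
scene violet [  53  354   48   38 1117] [ 74. 370.] [array([ 0.381, -0.62 ]), np.float64(0.511), np.float64(0.581)]
scene tan [   6   19  196   73 2258] [103.  50.] [[-0.694 -0.018]]
scene tan [ 13  28  48  19 178] [38. 36.] [[-0.973 -0.15 ]]
scene tan [ 51  97  36  17 103] [ 68. 105.] [[-0.436 -0.266]]
scene tan [ 97 110  16  10  87] [104. 114.] [[-0.308 -0.207]]
scene tan [  0 141  19   8  82] [  6. 143.] [[-0.376 -0.474]]
scene t
[... 1297 characters left out ...]
.355]), np.float64(1.559), np.float64(1.676)]
side violet [152 144  18  27 363] [160. 158.] [array([1.121, 0.095]), np.float64(1.584), np.float64(1.74)]
side tan [ 324    0   60   85 4466] [352.  40.] [[ 1.612 -2.545]]
side tan [499   0  35 144 884] [514.  66.] [[ 0.163 -2.374]]
side tan [423 106  78  15 196] [467. 114.] [[ 0.213 -1.092]]
side tan [303 158  24   9  70] [314. 163.] [[ 0.587 -0.209]]
side tan [278 162  32  15 112] [293. 169.] [[ 0.627 -0.124]]
side tan [274 175  25  10  80] [286. 181.] [[ 0.597 -0.034]]
side tan [257 184  22  14  90] [267. 190.] [[0.616 0.054]]
side tan [236 199  31  10 109] [251. 205.] [[0.603 0.158]]
side tan [208 210  41  17 180] [228. 217.] [[0.619 0.25 ]]
```

```bash
python3 - <<'E'
from h import *
import pickle
im,_=pickle.load(open("ims.pkl","rb"))
f=lambda p:(np.array(p,float)+.5)/[3.2,3]+[240,170]-.5
D={1:dict(blk=[(287,535),(408,422),(449,460),(325,575)],tips=[(112,375),(240,288)],kink=[(172,401),(262,335)],dots=[(370,489)]),
2:dict(blk=[(641,182),(714,99),(753,119),(684,218)],tips=[(452,116),(520,38)],kink=[(500,125),(553,69)],dots=[(701,155),(715,135)]),
3:dict(blk=[(470,372),(577,273),(620,305),(510,408)],tips=[(298,240),(407,165)],kink=[(348,260),(428,208)],dots=[(525,349),(576,306),(551,327)])}
for b,d in D.items():
    B=plane(im,f(d["blk"]),.05);T=plane(im,f(d["tips"]),.012);K=plane(im,f(d["kink"]),.012);o=plane(im,f(d["dots"]),.05).mean(0)
    print(b,"blk sides",np.linalg.norm(B-np.roll(B,-1,0),axis=1).round(3),"ctr",B.mean(0).round(4),"dots",o.round(4),"tips",T.round(4).tolist(),np.linalg.norm(T[1]-T[0]).round(3),"kink",K.round(4).tolist())
    t=T.mean(0)
    for c in (o,B.mean(0)):
        v=c-t; print("  axis deg",np.degrees(np.arctan2(v[1],v[0])).round(2),"len",np.linalg.norm(v).round(4),"mouth",(c-.18*v/np.linalg.norm(v)).round(4))
    e=B[1]-B[0];print("  from blk front edge",np.degrees(np.arctan2(-e[0],e[1])).round(2), "kink mid axis",np.degrees(np.arctan2(*(o-K.mean(0))[::-1])).round(2))
E
```

```text
1 blk sides [0.11  0.035 0.11  0.033] ctr [ 0.743  -0.2013] dots [ 0.7406 -0.1975] tips [[0.551, -0.2437], [0.5638, -0.1288]] 0.116 kink [[0.5955, -0.2288], [0.6032, -0.1472]]
  axis deg -3.51 len 0.1835 mouth [ 0.5609 -0.1864]
  axis deg -4.65 len 0.1862 mouth [ 0.5636 -0.1867]
  from blk front edge -2.44 kink mid axis -3.84
2 blk sides [0.117 0.033 0.127 0.042] ctr [0.7437 0.193 ] dots [0.7445 0.2052] tips [[0.5696, 0.119], [0.555, 0.2363]] 0.118 kink [[0.6041, 0.1387], [0.5979, 0.2243]]
  axis deg 8.61 len 0.1843 mouth [0.5665 0.1783]
  axis deg 4.83 len 0.182 mouth [0.5643 0.1778]
  from blk front edge 2.39 kink mid axis 9.39
3 blk sides [0.118 0.037 0.12  0.035] ctr [ 0.7554 -0.0294] dots [ 0.753  -0.0199] tips [[0.5647, -0.0662], [0.5767, 0.0508]] 0.118 kink [[0.6041, -0.0539], [0.616, 0.0277]]
  axis deg -3.82 len 0.1828 mouth [ 0.5734 -0.0079]
  axis deg -6.71 len 0.186 mouth [ 0.5766 -0.0084]
  from blk front edge -2.71 kink mid axis -2.71
```

Emit:
jog_arm([
  {"az":6},
  {"az":6},
  {"az":5.5},
  {"dx":-0.035,"dy":-0.018},
  {"dx":-0.035,"dy":-0.018},
  {"dx":-0.035,"dy":-0.018},
  {"dx":-0.035,"dy":-0.018},
  {"dx":-0.035,"dy":-0.018},
  {"dx":-0.035,"dy":-0.018},
  {"dx":-0.035,"dy":-0.018},
  {"dx":-0.035,"dy":-0.018},
  {"dx":-0.035,"dy":-0.018},
])

```text
validation failed for argument at $.mo...
```

```bash
cat > go.py <<'E'
# usage: go.py x y z yawdeg(push dir)  -> needed tool shift, turn
import sys,numpy as np
from scipy.spatial.transform import Rotation as R
from cell import manip
s=manip.sense();Rm=R.from_rotvec(s["ee_rot"]).as_matrix();p=s["eef_pos"]
pd=-Rm[:,1];yaw=np.degrees(np.arctan2(pd[1],pd[0]))
print("t",round(s["clock"],2),"pos",p.round(4),"pushyaw",yaw.round(2),"tilt",Rm[:,2].round(3),"F",s["contact_force"].round(2),"gap",round(s["finger_gap"],4))
if len(sys.argv)>3:
    t=np.array(list(map(float,sys.argv[1:4])));print("tool shift",(Rm.T@(t-p)).round(4), "rows",np.linalg.norm(t-p)/.0417)
if len(sys.argv)>4: print("az",-(float(sys.argv[4])-yaw), "(do translation first with these axes)")
E
python3 go.py .42 -.217 .22 -4
```

```text
t 0.25 pos [ 0.157  -0.6564  0.2183] pushyaw 13.45 tilt [-0.     0.001 -1.   ] F [ 0.17  0.22 -1.17] gap 0.093
tool shift [-0.3662 -0.358  -0.0015] rows 12.280669147939738
az 17.451800080680336 (do translation first with these axes)
```

Emit:
jog_arm([
  {"fingers":0,"dx":0,"dy":0,"dz":0,"ax":0,"ay":0,"az":6},
])

```text
clock: 0.33
eef_pos: [0.157, -0.6563, 0.2181]
ee_rot: [-2.363, 2.07, 0.001]
contact_force: [-0.2, 0.4, -1.4]
finger_gap: 0.0931
```

Emit:
jog_arm([
  {"fingers":0,"dx":0,"dy":0,"dz":0,"ax":0,"ay":0,"az":6},
  {"fingers":0,"dx":0,"dy":0,"dz":0,"ax":0,"ay":0,"az":6},
  {"fingers":0,"dx":-0.035,"dy":-0.018,"dz":0,"ax":0,"ay":0,"az":0},
  {"fingers":0,"dx":-0.035,"dy":-0.018,"dz":0,"ax":0,"ay":0,"az":0},
  {"fingers":0,"dx":-0.035,"dy":-0.018,"dz":0,"ax":0,"ay":0,"az":0},
  {"fingers":0,"dx":-0.035,"dy":-0.018,"dz":0,"ax":0,"ay":0,"az":0},
  {"fingers":0,"dx":-0.035,"dy":-0.018,"dz":0,"ax":0,"ay":0,"az":0},
  {"fingers":0,"dx":-0.035,"dy":-0.018,"dz":0,"ax":0,"ay":0,"az":0},
  {"fingers":0,"dx":-0.035,"dy":-0.018,"dz":0,"ax":0,"ay":0,"az":0},
  {"fingers":0,"dx":-0.035,"dy":-0.018,"dz":0,"ax":0,"ay":0,"az":0},
  {"fingers":0,"dx":-0.035,"dy":-0.018,"dz":0,"ax":0,"ay":0,"az":0},
])

```text
clock: 1.25
eef_pos: [0.3501, -0.3499, 0.2146]
ee_rot: [-2.1, 2.334, 0.007]
contact_force: [0.2, 0.0, 0.2]
finger_gap: 0.093
```

```bash
python3 go.py .40 -.217 .25 -4
```

```text
t 1.25 pos [ 0.3501 -0.3499  0.2146] pushyaw -6.03 tilt [-0.002  0.004 -1.   ] F [0.16 0.03 0.17] gap 0.093
tool shift [-0.1375 -0.0355 -0.0349] rows 3.5075655151398326
az -2.032215954474281 (do translation first with these axes)
```

Emit:
jog_arm([
  {"fingers":0,"dx":-0.035,"dy":-0.009,"dz":-0.009,"ax":0,"ay":0,"az":0},
  {"fingers":0,"dx":-0.035,"dy":-0.009,"dz":-0.009,"ax":0,"ay":0,"az":0},
  {"fingers":0,"dx":-0.035,"dy":-0.009,"dz":-0.009,"ax":0,"ay":0,"az":0},
  {"fingers":0,"dx":-0.035,"dy":-0.009,"dz":-0.009,"ax":0,"ay":0,"az":-2},
  {"fingers":0,"dx":0,"dy":0,"dz":0,"ax":0,"ay":0,"az":0},
])

```text
clock: 1.67
eef_pos: [0.4037, -0.2024, 0.2525]
ee_rot: [-2.146, 2.289, 0.007]
contact_force: [-0.1, -0.2, -0.1]
finger_gap: 0.0932
```

```bash
cat > snap.py <<'E'
import sys,cv2
from cell import imaging
import pickle
n,f=sys.argv[1:3];im=imaging.get_image(n);cv2.imwrite(f"pics/{f}.png",im["pixels"][:,:,::-1]);pickle.dump(im,open(f"{f}.pkl","wb"))
E
python3 go.py; python3 snap.py wrist w1
```

```text
t 1.67 pos [ 0.4037 -0.2024  0.2525] pushyaw -3.71 tilt [-0.     0.006 -1.   ] F [-0.07 -0.22 -0.1 ] gap 0.0932
```

View pics/w1.png

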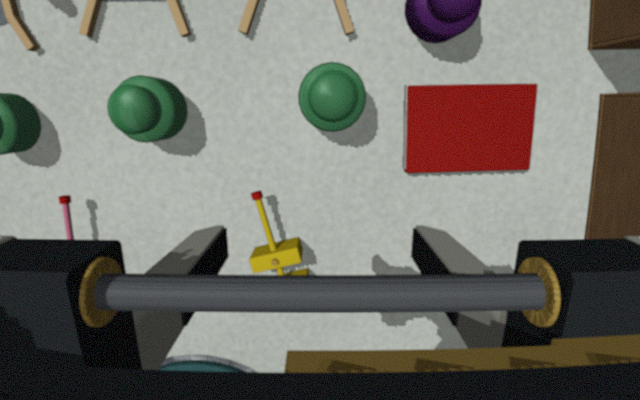

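```bash
python3 - <<'E'
from h import *
import pickle
im=pickle.load(open("w1.pkl","rb"))
C,_=rays(im,[[0,0]]);print("cam",C.round(3))
for m,s,c in blobs(im,(50,80,30),(88,255,255),200):
    cn=max(cv2.findContours(m.astype(np.uint8),0,1)[0],key=cv2.contourArea);(x,y),r=cv2.minEnclosingCircle(cn)
    print("green",s,(x,y),r,plane(im,[(x,y)],.038).round(4),plane(im,[(x,y)],.02).round(4),glass(im,m)[0].round(4))
print("tips",plane(im,[(247,32),(350,30),(85,32),(185,33),(33,45)],.012).round(4))
print("yellow",plane(im,[(257,195)],.03).round(3),plane(im,[(300,240),(250,260)],.04).round(3))
print("pink",plane(im,[(65,198)],.03).round(3))
E
```

```text
cam [ 0.469 -0.208  0.417]
green [ 299   63   66   68 3463] (331.5, 96.5) 33.860103607177734 [[ 0.4798 -0.2191]] [[ 0.4803 -0.2197]] [ 0.5104 -0.254 ]
green [ 108   76   78   65 3810] (146.5, 111.0) 39.131290435791016 [[ 0.4794 -0.0209]] [[ 0.4799 -0.0121]] [ 0.482  -0.0131]
green [   0   94   40   59 1806] (10.333333015441895, 123.0) 30.786100387573242 [[0.4805 0.1414]] [[0.481 0.158]] [0.4817 0.1729]
tips [[ 0.5549 -0.1328]
 [ 0.5491 -0.244 ]
 [ 0.5719  0.0491]
 [ 0.5596 -0.0648]
 [ 0.5653  0.1152]]
yellow [[ 0.378 -0.129]] [[ 0.324 -0.174]
 [ 0.303 -0.114]]
pink [[0.389 0.101]]
```

View pics/z2.png

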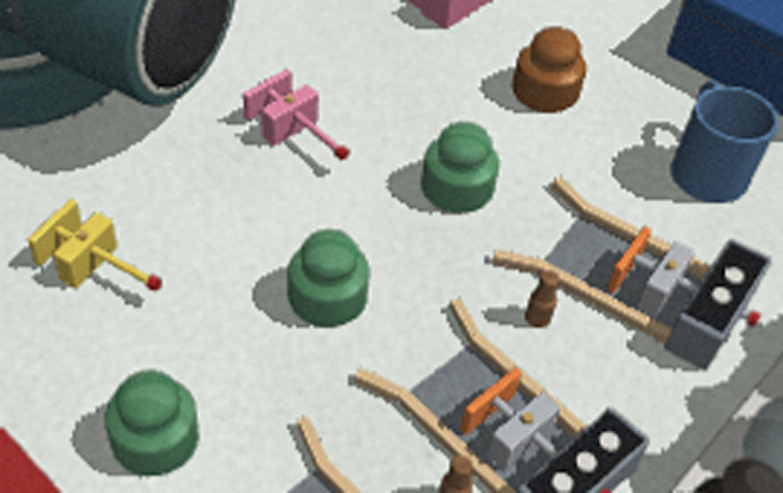

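```bash
python3 go.py .480 -.219 .11 -3.5
```

```text
t 1.72 pos [ 0.403  -0.2042  0.2517] pushyaw -3.8 tilt [-0.001  0.005 -1.   ] F [ 0.24  0.03 -0.22] gap 0.0928
tool shift [ 0.0104 -0.078   0.1416] rows 3.8837401232174713
az -0.299973315273073 (do translation first with these axes)
```

Emit:
jog_arm([
  {"fingers":0,"dx":0.0026,"dy":-0.0195,"dz":0.0354,"ax":0,"ay":0,"az":0},
  {"fingers":0,"dx":0.0026,"dy":-0.0195,"dz":0.0354,"ax":0,"ay":0,"az":0},
  {"fingers":0,"dx":0.0026,"dy":-0.0195,"dz":0.0354,"ax":0,"ay":0,"az":0},
  {"fingers":0,"dx":0.0026,"dy":-0.0195,"dz":0.0354,"ax":0,"ay":0,"az":0},
  {"fingers":0,"dx":0,"dy":0,"dz":0,"ax":0,"ay":0,"az":0},
])

```text
clock: 2.13
eef_pos: [0.483, -0.2224, 0.1075]
ee_rot: [-2.143, 2.292, -0.007]
contact_force: [0.3, 0.6, -2.3]
finger_gap: 0.0933
```

```bash
python3 go.py .480 -.219 .018 -3.5
```

```text
t 2.13 pos [ 0.483  -0.2224  0.1075] pushyaw -3.86 tilt [ 0.006 -0.    -1.   ] F [ 0.34  0.58 -2.34] gap 0.0933
tool shift [-0.0032  0.0038  0.0894] rows 2.1481916201436655
az -0.35906922711380984 (do translation first with these axes)
```

Emit:
jog_arm([
  {"fingers":0,"dx":-0.003,"dy":0.003,"dz":0.025,"ax":0,"ay":0,"az":0},
  {"fingers":0,"dx":0,"dy":0,"dz":0.025,"ax":0,"ay":0,"az":0},
  {"fingers":0,"dx":0,"dy":0,"dz":0.02,"ax":0,"ay":0,"az":0},
  {"fingers":0,"dx":0,"dy":0,"dz":0.012,"ax":0,"ay":0,"az":0},
  {"fingers":0,"dx":0,"dy":0,"dz":0,"ax":0,"ay":0,"az":0},
])

```text
clock: 2.55
eef_pos: [0.4783, -0.2232, 0.0216]
ee_rot: [-2.139, 2.298, -0.002]
contact_force: [-1.2, -0.0, -0.5]
finger_gap: 0.0929
```

```bash
python3 go.py .480 -.172 .020 -3.5; python3 snap.py wrist w2
```

```text
t 2.55 pos [ 0.4783 -0.2232  0.0216] pushyaw -4.12 tilt [ 0.002  0.    -1.   ] F [-1.18 -0.04 -0.53] gap 0.0929
tool shift [-0.0512  0.002   0.0016] rows 1.2292221429143955
az -0.6213415984464916 (do translation first with these axes)
```

View pics/w2.png

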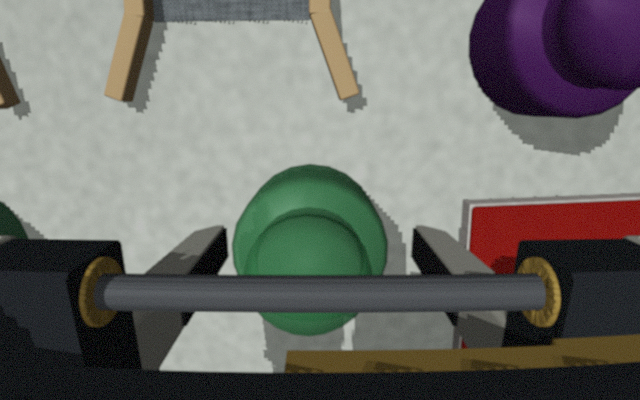

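Emit:
jog_arm([
  {"fingers":0,"dx":-0.006,"dy":0,"dz":0,"ax":0,"ay":0,"az":0},
  {"fingers":0,"dx":-0.006,"dy":0,"dz":0,"ax":0,"ay":0,"az":0},
  {"fingers":0,"dx":-0.006,"dy":0,"dz":0,"ax":0,"ay":0,"az":0},
  {"fingers":0,"dx":-0.006,"dy":0,"dz":0,"ax":0,"ay":0,"az":0},
  {"fingers":0,"dx":-0.006,"dy":0,"dz":0,"ax":0,"ay":0,"az":0},
  {"fingers":0,"dx":-0.006,"dy":0,"dz":0,"ax":0,"ay":0,"az":0},
  {"fingers":0,"dx":-0.006,"dy":0,"dz":0,"ax":0,"ay":0,"az":0},
  {"fingers":0,"dx":-0.005,"dy":0,"dz":0,"ax":0,"ay":0,"az":0},
  {"fingers":0,"dx":0,"dy":0,"dz":0,"ax":0,"ay":0,"az":0},
])

```text
clock: 3.35
eef_pos: [0.4849, -0.1732, 0.0301]
ee_rot: [-2.136, 2.296, -0.017]
contact_force: [-0.5, -1.9, -1.1]
finger_gap: 0.0934
```

```bash
python3 go.py .480 -.172 .020 -3.5; python3 snap.py wrist w3
```

```text
t 3.35 pos [ 0.4849 -0.1732  0.0301] pushyaw -4.14 tilt [ 0.011 -0.005 -1.   ] F [-0.46 -1.92 -1.14] gap 0.0934
tool shift [-0.0009  0.0051  0.01  ] rows 0.2704088619484603
az -0.635809615110178 (do translation first with these axes)
```

View pics/w3.png

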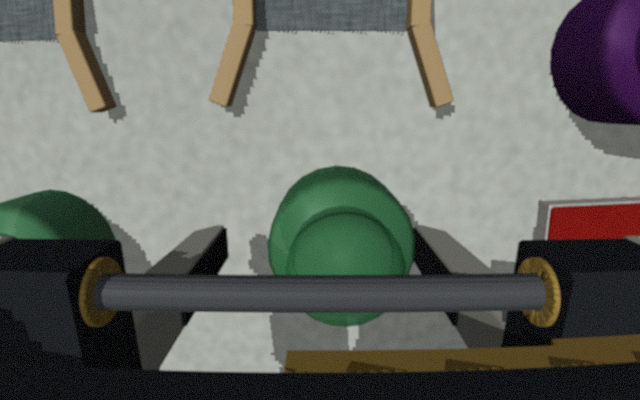

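Emit:
jog_arm([
  {"fingers":0,"dx":0.003,"dy":0,"dz":-0.02,"ax":-0.6,"ay":-0.3,"az":-0.6},
  {"fingers":0,"dx":0,"dy":0,"dz":-0.038,"ax":0,"ay":0,"az":0},
  {"fingers":132,"dx":0,"dy":0.03,"dz":-0.025,"ax":0,"ay":0,"az":0},
  {"fingers":132,"dx":0,"dy":0.03,"dz":0,"ax":0,"ay":0,"az":0},
  {"fingers":132,"dx":0,"dy":0,"dz":0,"ax":0,"ay":0,"az":0},
])

```text
clock: 3.82
eef_pos: [0.4222, -0.1721, 0.1153]
ee_rot: [2.155, -2.286, -0.008]
contact_force: [-0.1, 0.7, -0.5]
finger_gap: 0.0779
```

```bash
python3 snap.py wrist w4; python3 - <<'E'
from h import *
import pickle
im=pickle.load(open("w4.pkl","rb"))
for m,s,c in blobs(im,(50,80,30),(88,255,255),200):
    print("green",s,plane(im,[(s[0]+s[2]/2-.5,s[1]+s[3]/2-.5)],.038).round(4))
E
python3 go.py .42 -.1805 .02 -3.5
```

```text
green [ 280   59  104  106 8451] [[ 0.4844 -0.1839]]
green [  31   80  131  100 9644] [[ 0.4835 -0.0196]]
t 3.87 pos [ 0.424  -0.1724  0.1158] pushyaw -3.41 tilt [-0.002  0.003 -1.   ] F [ 0.61 -0.38  0.28] gap 0.0737
tool shift [0.0086 0.0033 0.0958] rows 2.3079405680846965
az 0.09138701210388112 (do translation first with these axes)
```

View pics/w4.png

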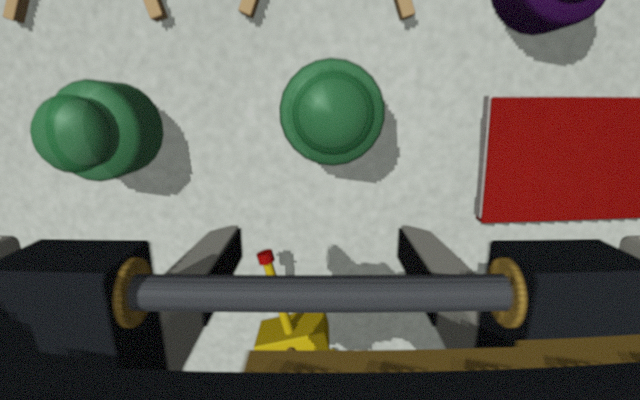

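Emit:
jog_arm([
  {"fingers":132,"dx":0.004,"dy":0,"dz":0.02,"ax":0,"ay":0,"az":0},
  {"fingers":132,"dx":0.004,"dy":0,"dz":0.02,"ax":0,"ay":0,"az":0},
  {"fingers":132,"dx":0,"dy":0,"dz":0.02,"ax":0,"ay":0,"az":0},
  {"fingers":132,"dx":0,"dy":0,"dz":0.015,"ax":0,"ay":0,"az":0},
  {"fingers":132,"dx":0,"dy":0,"dz":0.01,"ax":0,"ay":0,"az":0},
  {"fingers":132,"dx":0,"dy":0,"dz":0,"ax":0,"ay":0,"az":0},
])

```text
clock: 4.37
eef_pos: [0.4263, -0.1815, 0.028]
ee_rot: [-2.151, 2.285, 0.0]
contact_force: [-0.5, 0.3, 0.1]
finger_gap: 0.045
```

```bash
python3 snap.py wrist w5; python3 go.py .448 -.181 .02 -3.5
```

```text
t 4.42 pos [ 0.4266 -0.1816  0.029 ] pushyaw -3.47 tilt [ 0.003  0.002 -1.   ] F [ 0.16 -0.16  0.06] gap 0.0448
tool shift [-0.0019 -0.0213  0.009 ] rows 0.5562903341020171
az 0.028235278519473272 (do translation first with these axes)
```

View pics/w5.png

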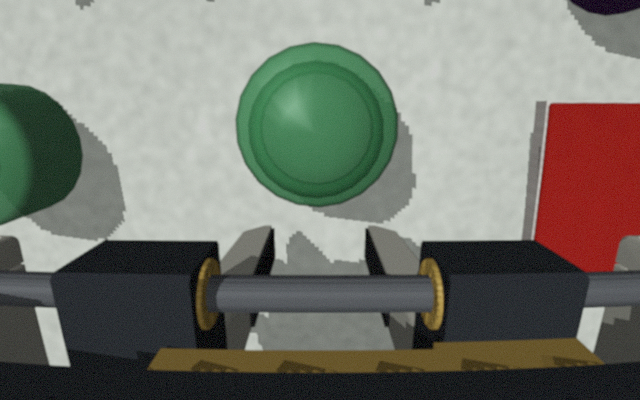

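Emit:
jog_arm([
  {"fingers":132,"dx":-0.001,"dy":0,"dz":0.008,"ax":0,"ay":0,"az":0},
  {"fingers":132,"dx":0,"dy":-0.008,"dz":0.002,"ax":0,"ay":0,"az":0},
  {"fingers":132,"dx":0,"dy":-0.008,"dz":0.001,"ax":0,"ay":0,"az":0},
  {"fingers":132,"dx":0,"dy":-0.008,"dz":0.001,"ax":0,"ay":0,"az":0},
  {"fingers":132,"dx":0,"dy":-0.008,"dz":0.001,"ax":0,"ay":0,"az":0},
  {"fingers":132,"dx":0,"dy":-0.008,"dz":0.001,"ax":0,"ay":0,"az":0},
  {"fingers":132,"dx":0,"dy":-0.008,"dz":0.001,"ax":0,"ay":0,"az":0},
  {"fingers":132,"dx":0,"dy":0,"dz":0,"ax":0,"ay":0,"az":0},
])

```text
clock: 5.08
eef_pos: [0.4824, -0.1845, 0.0167]
ee_rot: [-2.15, 2.284, -0.007]
contact_force: [0.1, 0.7, 0.5]
finger_gap: 0.045
```

```bash
python3 snap.py wrist w6; python3 go.py .50 -.1837 .02 -3.5
```

```text
t 5.13 pos [ 0.4819 -0.1844  0.0166] pushyaw -3.45 tilt [ 0.006  0.    -1.   ] F [-0.23  0.74  0.04] gap 0.0447
tool shift [-0.0018 -0.018  -0.0033] rows 0.44181554932847944
az 0.05123728968604935 (do translation first with these axes)
```

View pics/w6.png

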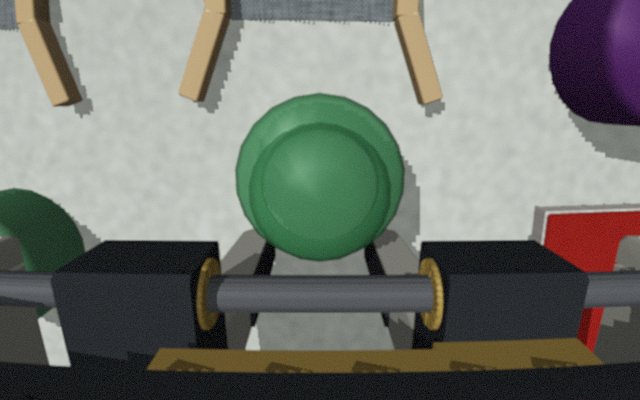

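Emit:
jog_arm([
  {"fingers":132,"dx":-0.001,"dy":-0.008,"dz":-0.002,"ax":-0.3,"ay":0,"az":0},
  {"fingers":132,"dx":-0.001,"dy":-0.008,"dz":0,"ax":0,"ay":0,"az":0},
  {"fingers":132,"dx":-0.001,"dy":-0.008,"dz":0,"ax":0,"ay":0,"az":0},
  {"fingers":132,"dx":-0.001,"dy":-0.008,"dz":0.001,"ax":0,"ay":0,"az":0},
  {"fingers":132,"dx":0,"dy":-0.006,"dz":0,"ax":0,"ay":0,"az":0},
  {"fingers":132,"dx":0,"dy":0,"dz":0,"ax":0,"ay":0,"az":0},
])

```text
clock: 5.63
eef_pos: [0.5238, -0.1824, 0.0177]
ee_rot: [-2.153, 2.287, 0.001]
contact_force: [-1.1, -0.6, 0.6]
finger_gap: 0.0447
```

```bash
python3 snap.py wrist w7; python3 go.py .58 -.188 .02 -3.5
```

```text
t 5.68 pos [ 0.5234 -0.1824  0.0175] pushyaw -3.45 tilt [-0.     0.001 -1.   ] F [ 0.17 -0.77  0.04] gap 0.045
tool shift [ 0.0022 -0.0569 -0.0025] rows 1.3660124690186464
az 0.04723475986501979 (do translation first with these axes)
```

View pics/w7.png

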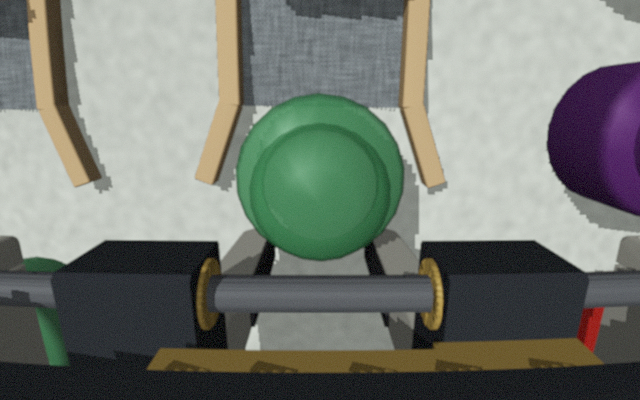

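Emit:
jog_arm([
  {"fingers":132,"dx":0,"dy":-0.008,"dz":-0.001,"ax":0,"ay":0,"az":0},
  {"fingers":132,"dx":0,"dy":-0.008,"dz":0,"ax":0,"ay":0,"az":0},
  {"fingers":132,"dx":0,"dy":-0.008,"dz":0,"ax":0,"ay":0,"az":0},
  {"fingers":132,"dx":0,"dy":-0.006,"dz":0,"ax":0,"ay":0,"az":0},
  {"fingers":132,"dx":0,"dy":0,"dz":0,"ax":0,"ay":0,"az":0},
])

```text
clock: 6.1
eef_pos: [0.5559, -0.1843, 0.0183]
ee_rot: [-2.153, 2.288, 0.002]
contact_force: [-0.6, -0.5, 1.1]
finger_gap: 0.0447
```

```bash
python3 snap.py wrist w8; python3 go.py .58 -.188 .02 -3.5
```

```text
t 6.15 pos [ 0.5556 -0.1842  0.0182] pushyaw -3.47 tilt [-0.001  0.001 -1.   ] F [-0.41  1.08 -0.74] gap 0.0446
tool shift [ 0.0023 -0.0246 -0.0018] rows 0.5940812085350763
az 0.031141561629164816 (do translation first with these axes)
```

View pics/w8.png

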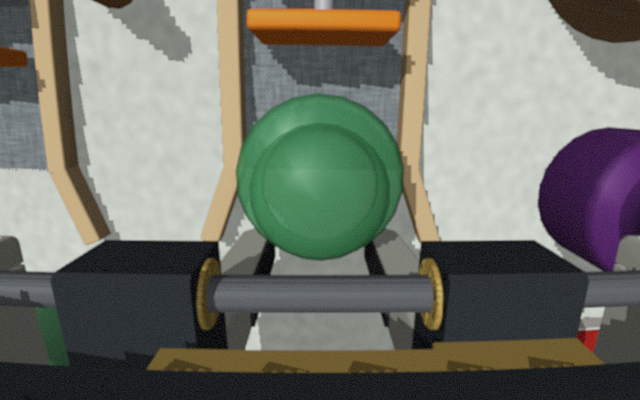

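Emit:
jog_arm([
  {"fingers":132,"dx":0.001,"dy":-0.006,"dz":0,"ax":0,"ay":0,"az":0},
  {"fingers":132,"dx":0,"dy":-0.006,"dz":0,"ax":0,"ay":0,"az":0},
  {"fingers":132,"dx":0,"dy":-0.006,"dz":0,"ax":0,"ay":0,"az":0},
  {"fingers":132,"dx":0,"dy":0,"dz":0,"ax":0,"ay":0,"az":0},
])

```text
clock: 6.48
eef_pos: [0.5748, -0.1865, 0.0182]
ee_rot: [2.153, -2.288, -0.002]
contact_force: [1.2, 0.3, 0.7]
finger_gap: 0.045
```

Emit:
jog_arm([
  {"fingers":132,"dx":0,"dy":-0.003,"dz":0,"ax":0,"ay":0,"az":0},
  {"fingers":132,"dx":0,"dy":-0.003,"dz":0,"ax":0,"ay":0,"az":0},
  {"fingers":132,"dx":0,"dy":-0.003,"dz":0,"ax":0,"ay":0,"az":0},
])

```text
clock: 6.73
eef_pos: [0.5839, -0.1871, 0.0181]
ee_rot: [2.152, -2.287, -0.004]
contact_force: [-7.1, -0.7, 2.9]
finger_gap: 0.0446
```

Emit:
jog_arm([
  {"fingers":132,"dx":0,"dy":-0.003,"dz":0,"ax":0,"ay":0,"az":0},
  {"fingers":132,"dx":0,"dy":-0.003,"dz":0,"ax":0,"ay":0,"az":0},
])

```text
clock: 6.9
eef_pos: [0.5896, -0.1876, 0.0181]
ee_rot: [2.151, -2.286, -0.006]
contact_force: [-6.0, 0.9, 3.8]
finger_gap: 0.0447
```

```bash
python3 snap.py wrist w9; python3 go.py .58 -.188 .02 -3.5
```

```text
t 6.95 pos [ 0.5901 -0.1876  0.0182] pushyaw -3.48 tilt [-0.004  0.001 -1.   ] F [-4.34  0.77  1.21] gap 0.045
tool shift [ 0.001   0.01   -0.0018] rows 0.24562067746658425
az 0.016151511673686336 (do translation first with these axes)
```

View pics/w9.png

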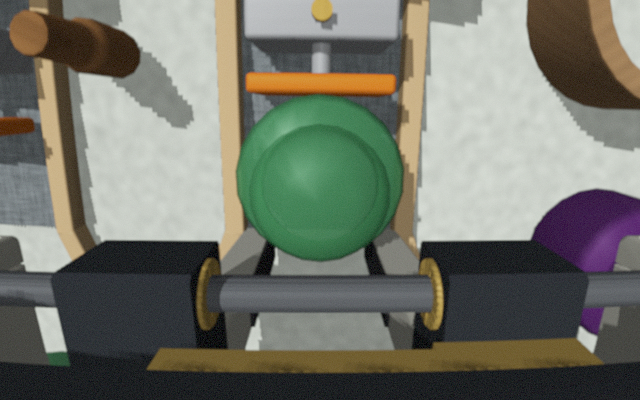

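Emit:
jog_arm([
  {"fingers":132,"dx":0,"dy":-0.003,"dz":0,"ax":0,"ay":0,"az":0},
  {"fingers":132,"dx":0,"dy":-0.002,"dz":0,"ax":0,"ay":0,"az":0},
])

```text
clock: 7.12
eef_pos: [0.5946, -0.1879, 0.0181]
ee_rot: [2.15, -2.286, -0.008]
contact_force: [-5.8, -0.0, 2.2]
finger_gap: 0.0447
```

Emit:
jog_arm([
  {"fingers":132,"dx":0,"dy":-0.002,"dz":0,"ax":0,"ay":0,"az":0},
  {"fingers":132,"dx":0,"dy":-0.002,"dz":0,"ax":0,"ay":0,"az":0},
])

```text
clock: 7.28
eef_pos: [0.5983, -0.1882, 0.0181]
ee_rot: [2.15, -2.285, -0.009]
contact_force: [-6.7, 0.1, 3.3]
finger_gap: 0.0449
```

```bash
python3 snap.py wrist w10; python3 go.py .58 -.188 .02 -3.5
```

```text
t 7.33 pos [ 0.5985 -0.1882  0.0181] pushyaw -3.49 tilt [-0.007  0.001 -1.   ] F [-4.08 -0.77  2.2 ] gap 0.0448
tool shift [ 0.0009  0.0185 -0.0018] rows 0.4465980681315484
az 0.00560826709071538 (do translation first with these axes)
```

View pics/w10.png

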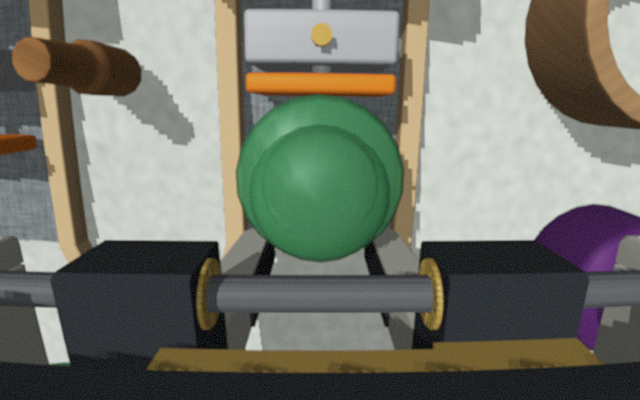

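Emit:
jog_arm([
  {"fingers":132,"dx":0,"dy":-0.0015,"dz":0,"ax":0,"ay":0,"az":0},
])

```text
clock: 7.42
eef_pos: [0.5997, -0.1883, 0.0181]
ee_rot: [2.149, -2.285, -0.01]
contact_force: [-12.4, 0.0, 5.3]
finger_gap: 0.0447
```

Emit:
jog_arm([
  {"fingers":132,"dx":0,"dy":-0.001,"dz":0,"ax":0,"ay":0,"az":0},
])

```text
clock: 7.5
eef_pos: [0.5999, -0.1883, 0.018]
ee_rot: [2.148, -2.284, -0.013]
contact_force: [-15.8, 0.7, 8.3]
finger_gap: 0.0448
```

Emit:
jog_arm([
  {"fingers":132,"dx":0,"dy":-0.001,"dz":0,"ax":0,"ay":0,"az":0},
])

```text
clock: 7.58
eef_pos: [0.5998, -0.1884, 0.0179]
ee_rot: [2.147, -2.282, -0.016]
contact_force: [-15.2, 2.7, 9.5]
finger_gap: 0.0451
```

Emit:
jog_arm([
  {"fingers":132,"dx":0,"dy":0.004,"dz":0,"ax":0,"ay":0,"az":0},
  {"fingers":132,"dx":0,"dy":0.01,"dz":0,"ax":0.4,"ay":0,"az":0},
  {"fingers":132,"dx":0,"dy":0.015,"dz":0,"ax":0.4,"ay":0,"az":0},
  {"fingers":132,"dx":0,"dy":0.02,"dz":0,"ax":0,"ay":0,"az":0},
  {"fingers":0,"dx":0,"dy":0,"dz":-0.03,"ax":0,"ay":0,"az":0},
  {"fingers":0,"dx":0,"dy":0,"dz":-0.04,"ax":0,"ay":0,"az":0},
  {"fingers":0,"dx":0,"dy":0,"dz":-0.03,"ax":0,"ay":0,"az":0},
])

```text
clock: 8.17
eef_pos: [0.5457, -0.1838, 0.1132]
ee_rot: [-2.153, 2.288, 0.011]
contact_force: [0.4, -0.1, -0.3]
finger_gap: 0.0602
```

```bash
python3 snap.py wrist w11; python3 go.py .42 .16 .16 8
```

```text
t 8.22 pos [ 0.5477 -0.1846  0.1194] pushyaw -3.48 tilt [ 0.002  0.003 -1.   ] F [ 1.16 -0.14  6.18] gap 0.0639
tool shift [-0.3363  0.1483 -0.04  ] rows 8.866809443095264
az -11.483053570412864 (do translation first with these axes)
```

View pics/w11.png

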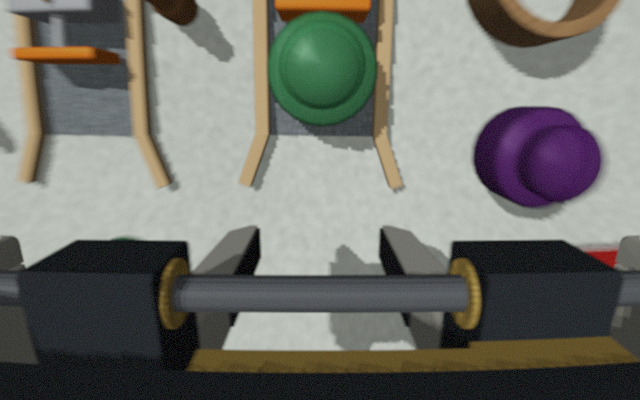

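Emit:
jog_arm([
  {"fingers":132,"dx":0,"dy":0.01,"dz":-0.035,"ax":0,"ay":0,"az":0},
  {"fingers":132,"dx":-0.038,"dy":0.015,"dz":0,"ax":0,"ay":0,"az":0},
  {"fingers":132,"dx":-0.038,"dy":0.015,"dz":0,"ax":0,"ay":0,"az":0},
  {"fingers":132,"dx":-0.038,"dy":0.015,"dz":0,"ax":0,"ay":0,"az":0},
  {"fingers":132,"dx":-0.038,"dy":0.015,"dz":0,"ax":0,"ay":0,"az":0},
  {"fingers":132,"dx":-0.038,"dy":0.015,"dz":0,"ax":0,"ay":0,"az":0},
  {"fingers":132,"dx":-0.038,"dy":0.015,"dz":0,"ax":0,"ay":0,"az":0},
  {"fingers":132,"dx":-0.038,"dy":0.015,"dz":0,"ax":0,"ay":0,"az":0},
  {"fingers":132,"dx":-0.038,"dy":0.015,"dz":0,"ax":0,"ay":0,"az":0},
  {"fingers":132,"dx":-0.03,"dy":0.01,"dz":0,"ax":0,"ay":0,"az":-5.7},
  {"fingers":132,"dx":0,"dy":0,"dz":0,"ax":0,"ay":0,"az":-5.8},
])

```text
clock: 9.13
eef_pos: [0.4272, 0.1664, 0.1573]
ee_rot: [-2.352, 2.053, -0.023]
contact_force: [-0.1, -1.4, 0.9]
finger_gap: 0.0448
```

```bash
python3 snap.py wrist w12; python3 go.py .42 .16 .16 8;cat > gr.py <<'E'
from h import *
import pickle,sys
im=pickle.load(open(sys.argv[1]+".pkl","rb"))
for m,s,c in blobs(im,(50,80,30),(88,255,255),200):
    print("green",s,plane(im,[(s[0]+s[2]/2-.5,s[1]+s[3]/2-.5)],.038).round(4), plane(im,[(s[0]+s[2]/2-.5,s[1]+s[3]/2-.5)],.025).round(4))
E
python3 gr.py w12
```

```text
t 9.18 pos [0.4276 0.1649 0.1573] pushyaw 8.25 tilt [ 0.024  0.004 -1.   ] F [0.39 0.2  0.38] gap 0.0451
tool shift [ 0.0037  0.0082 -0.003 ] rows 0.2270144000455737
az 0.25096390005180247 (do translation first with these axes)
green [ 280   81   86   88 5885] [[0.4824 0.1713]] [[0.4821 0.1712]]
green [ 486  115  108   79 6548] [[ 0.4841 -0.0106]] [[ 0.484 -0.019]]
```

View pics/w12.png

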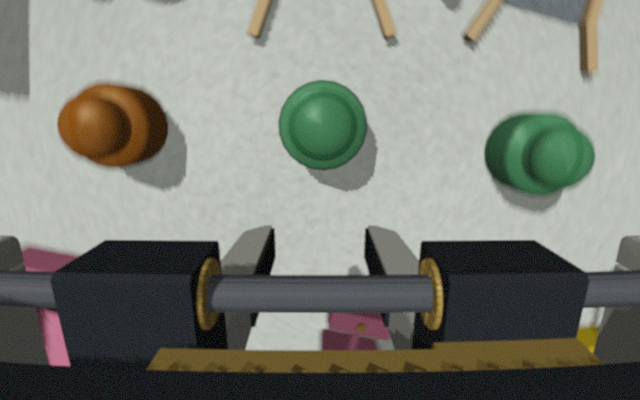

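```bash
python3 - <<'E'
from h import *
import pickle
im=pickle.load(open("w12.pkl","rb"))
print("pink small",plane(im,[(330,312),(390,312),(322,335),(350,345)],.035).round(3))
print("big",plane(im,[(22,250),(60,260),(75,365)],.03).round(3))
print("tips",plane(im,[(254,35),(390,36)],.012).round(4))
im,si=pickle.load(open("ims.pkl","rb"))
f=lambda p:np.array(p)/2.9+[210,120]
print("scene pink tip",plane(im,[f((342,152))],.022).round(3),plane(im,[f(x) for x in((318,92),(265,150),(290,72))],.035).round(3),"yel tip",plane(im,[f((154,282))],.022).round(3))
E
```

```text
pink small [[0.317 0.142]
 [0.324 0.087]
 [0.292 0.146]
 [0.285 0.118]]
big [[0.334 0.435]
 [0.329 0.396]
 [0.215 0.388]]
tips [[0.5476 0.2379]
 [0.5621 0.1251]]
scene pink tip [[0.386 0.111]] [[0.32  0.146]
 [0.339 0.051]
 [0.278 0.148]] yel tip [[ 0.376 -0.124]]
```

Emit:
jog_arm([
  {"fingers":132,"dx":0,"dy":0.001,"dz":0.03,"ax":-1.3,"ay":0.2,"az":0.3},
  {"fingers":132,"dx":0,"dy":0.001,"dz":0.03,"ax":0,"ay":0,"az":0},
  {"fingers":132,"dx":0,"dy":0,"dz":0.025,"ax":0,"ay":0,"az":0},
  {"fingers":132,"dx":0,"dy":0,"dz":0.02,"ax":0,"ay":0,"az":0},
  {"fingers":132,"dx":0,"dy":0,"dz":0.01,"ax":0,"ay":0,"az":0},
  {"fingers":132,"dx":0,"dy":0,"dz":0,"ax":0,"ay":0,"az":0},
])

```text
clock: 9.68
eef_pos: [0.429, 0.1641, 0.0394]
ee_rot: [-2.355, 2.07, -0.012]
contact_force: [-0.8, -1.2, 0.1]
finger_gap: 0.0449
```

```bash
python3 snap.py wrist w13; python3 go.py .425 .1637 .02 7.8
```

```text
t 9.73 pos [0.4293 0.1642 0.0404] pushyaw 7.38 tilt [ 0.011  0.    -1.   ] F [ 0.45  0.56 -0.08] gap 0.0449
tool shift [-0.0001  0.0045  0.0204] rows 0.5005801048823667
az -0.4151159816745489 (do translation first with these axes)
```

View pics/w13.png

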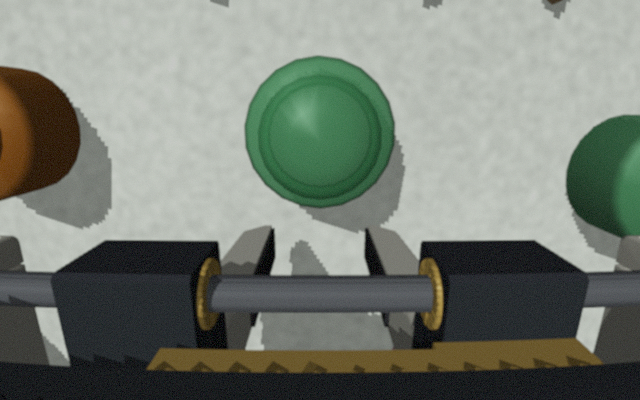

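Glass centred at (319,131), fingers centred on 320; lower, then push.

Emit:
jog_arm([
  {"fingers":132,"dx":0,"dy":0.002,"dz":0.012,"ax":-0.6,"ay":0,"az":-0.4},
  {"fingers":132,"dx":0,"dy":0,"dz":0.01,"ax":0,"ay":0,"az":0},
  {"fingers":132,"dx":0,"dy":-0.008,"dz":0.001,"ax":0,"ay":0,"az":0},
  {"fingers":132,"dx":0,"dy":-0.008,"dz":0.001,"ax":0,"ay":0,"az":0},
  {"fingers":132,"dx":0,"dy":-0.008,"dz":0.001,"ax":0,"ay":0,"az":0},
  {"fingers":132,"dx":0,"dy":-0.008,"dz":0.001,"ax":0,"ay":0,"az":0},
  {"fingers":132,"dx":0,"dy":-0.008,"dz":0,"ax":0,"ay":0,"az":0},
  {"fingers":132,"dx":0,"dy":-0.006,"dz":0,"ax":0,"ay":0,"az":0},
  {"fingers":132,"dx":0,"dy":0,"dz":0,"ax":0,"ay":0,"az":0},
])

```text
clock: 10.48
eef_pos: [0.4812, 0.171, 0.0171]
ee_rot: [-2.362, 2.066, -0.005]
contact_force: [-1.7, -0.1, 0.7]
finger_gap: 0.0451
```

```bash
python3 snap.py wrist w14; python3 go.py .5 .1737 .02 7.8
```

```text
t 10.53 pos [0.4808 0.1709 0.0171] pushyaw 7.66 tilt [ 0.005  0.001 -1.   ] F [-0.31 -0.25 -0.33] gap 0.045
tool shift [-0.0002 -0.0194 -0.0028] rows 0.4710799997984064
az -0.14495064174415617 (do translation first with these axes)
```

View pics/w14.png

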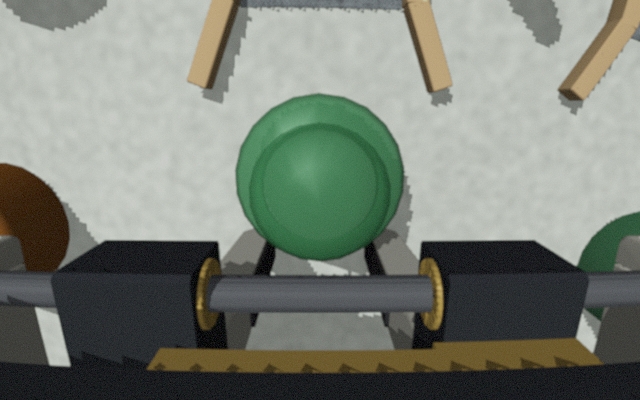

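Emit:
jog_arm([
  {"fingers":132,"dx":0,"dy":-0.008,"dz":-0.001,"ax":-0.3,"ay":0,"az":0},
  {"fingers":132,"dx":0,"dy":-0.008,"dz":0,"ax":0,"ay":0,"az":0},
  {"fingers":132,"dx":0,"dy":-0.008,"dz":0,"ax":0,"ay":0,"az":0},
  {"fingers":132,"dx":0,"dy":-0.008,"dz":0,"ax":0,"ay":0,"az":0},
  {"fingers":132,"dx":0,"dy":-0.008,"dz":0,"ax":0,"ay":0,"az":0},
  {"fingers":132,"dx":0,"dy":-0.006,"dz":0,"ax":0,"ay":0,"az":0},
  {"fingers":132,"dx":0,"dy":0,"dz":0,"ax":0,"ay":0,"az":0},
])

```text
clock: 11.12
eef_pos: [0.5308, 0.1777, 0.018]
ee_rot: [2.364, -2.068, -0.001]
contact_force: [-1.5, -0.4, 0.1]
finger_gap: 0.045
```

```bash
python3 snap.py wrist w15; python3 go.py .5 .1737 .02 7.8
```

```text
t 11.17 pos [0.5304 0.1776 0.0179] pushyaw 7.66 tilt [-0.001 -0.    -1.   ] F [ 0.56 -0.31 -0.48] gap 0.0448
tool shift [-0.0002  0.0306 -0.002 ] rows 0.7360198167338872
az -0.13610384623020444 (do translation first with these axes)
```

View pics/w15.png

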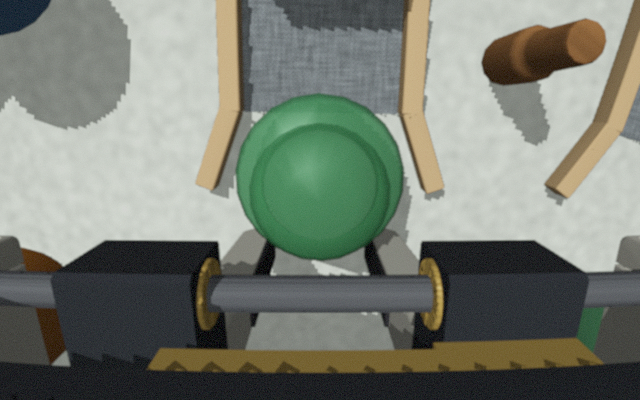

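Emit:
jog_arm([
  {"fingers":132,"dx":0,"dy":-0.008,"dz":0,"ax":0,"ay":0,"az":0},
  {"fingers":132,"dx":0,"dy":-0.008,"dz":0,"ax":0,"ay":0,"az":0},
  {"fingers":132,"dx":0,"dy":-0.006,"dz":0,"ax":0,"ay":0,"az":0},
  {"fingers":132,"dx":0,"dy":0,"dz":0,"ax":0,"ay":0,"az":0},
])

```text
clock: 11.5
eef_pos: [0.5536, 0.1808, 0.0179]
ee_rot: [2.365, -2.067, -0.001]
contact_force: [0.1, -0.1, -0.3]
finger_gap: 0.0448
```

```bash
python3 snap.py wrist w16; python3 go.py .5 .1737 .02 7.8
```

```text
t 11.55 pos [0.5532 0.1807 0.0179] pushyaw 7.67 tilt [-0.001 -0.    -1.   ] F [-0.26  0.52  0.21] gap 0.0449
tool shift [-0.0002  0.0537 -0.0021] rows 1.288668145355268
az -0.12949470587446754 (do translation first with these axes)
```

View pics/w16.png

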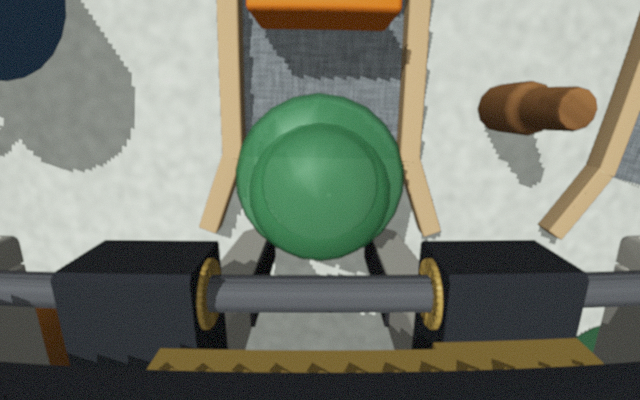

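Emit:
jog_arm([
  {"fingers":132,"dx":0,"dy":-0.007,"dz":0,"ax":0,"ay":0,"az":0},
  {"fingers":132,"dx":0,"dy":-0.007,"dz":0,"ax":0,"ay":0,"az":0},
  {"fingers":132,"dx":0,"dy":-0.006,"dz":0,"ax":0,"ay":0,"az":0},
  {"fingers":132,"dx":0,"dy":-0.004,"dz":0,"ax":0,"ay":0,"az":0},
])

```text
clock: 11.88
eef_pos: [0.5782, 0.1841, 0.0178]
ee_rot: [2.364, -2.067, -0.002]
contact_force: [-2.5, -0.2, 0.3]
finger_gap: 0.0447
```

Emit:
jog_arm([
  {"fingers":132,"dx":0,"dy":-0.003,"dz":0,"ax":0,"ay":0,"az":0},
  {"fingers":132,"dx":0,"dy":-0.003,"dz":0,"ax":0,"ay":0,"az":0},
  {"fingers":132,"dx":0,"dy":-0.003,"dz":0,"ax":0,"ay":0,"az":0},
])

```text
clock: 12.13
eef_pos: [0.5881, 0.1854, 0.0177]
ee_rot: [2.363, -2.066, -0.004]
contact_force: [-6.8, -2.3, 4.1]
finger_gap: 0.0448
```

Emit:
jog_arm([
  {"fingers":132,"dx":0,"dy":-0.003,"dz":0,"ax":0,"ay":0,"az":0},
  {"fingers":132,"dx":0,"dy":-0.003,"dz":0,"ax":0,"ay":0,"az":0},
  {"fingers":132,"dx":0,"dy":-0.002,"dz":0,"ax":0,"ay":0,"az":0},
])

```text
clock: 12.38
eef_pos: [0.5958, 0.1864, 0.0177]
ee_rot: [2.361, -2.064, -0.006]
contact_force: [-6.9, -1.4, 3.2]
finger_gap: 0.0448
```

```bash
python3 snap.py wrist w17; python3 go.py .5 .1737 .02 7.8
```

```text
t 12.43 pos [0.596  0.1864 0.0177] pushyaw 7.67 tilt [-0.006 -0.001 -1.   ] F [-4.76 -1.34  3.43] gap 0.0446
tool shift [-0.0002  0.0969 -0.0016] rows 2.3239266629870756
az -0.12845668945351196 (do translation first with these axes)
```

View pics/w17.png

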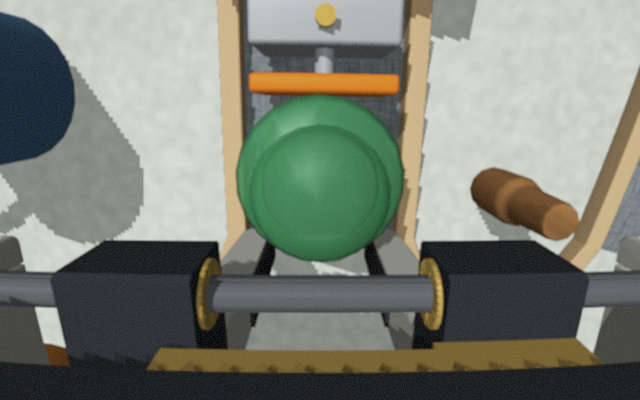

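Emit:
jog_arm([
  {"fingers":132,"dx":0,"dy":-0.003,"dz":0,"ax":0,"ay":0,"az":0},
  {"fingers":132,"dx":0,"dy":-0.002,"dz":0,"ax":0,"ay":0,"az":0},
])

```text
clock: 12.6
eef_pos: [0.6006, 0.187, 0.0177]
ee_rot: [2.36, -2.064, -0.008]
contact_force: [-6.6, -0.8, 3.8]
finger_gap: 0.045
```

Emit:
jog_arm([
  {"fingers":132,"dx":0,"dy":-0.0015,"dz":0,"ax":0,"ay":0,"az":0},
])

```text
clock: 12.68
eef_pos: [0.602, 0.1871, 0.0178]
ee_rot: [2.36, -2.063, -0.008]
contact_force: [-5.9, -2.2, 4.3]
finger_gap: 0.0448
```

Emit:
jog_arm([
  {"fingers":132,"dx":0,"dy":-0.001,"dz":0,"ax":0,"ay":0,"az":0},
])

```text
clock: 12.77
eef_pos: [0.6029, 0.1872, 0.0178]
ee_rot: [2.359, -2.063, -0.009]
contact_force: [-5.7, -0.8, 3.3]
finger_gap: 0.0447
```

Emit:
jog_arm([
  {"fingers":132,"dx":0,"dy":-0.001,"dz":0,"ax":0,"ay":0,"az":0},
])

```text
clock: 12.85
eef_pos: [0.6037, 0.1873, 0.0177]
ee_rot: [2.358, -2.062, -0.01]
contact_force: [-6.3, -1.7, 3.1]
finger_gap: 0.045
```

Emit:
jog_arm([
  {"fingers":132,"dx":0,"dy":-0.001,"dz":0,"ax":0,"ay":0,"az":0},
])

```text
clock: 12.93
eef_pos: [0.6041, 0.1874, 0.0177]
ee_rot: [2.357, -2.061, -0.012]
contact_force: [-13.9, -2.5, 6.9]
finger_gap: 0.0449
```

Emit:
jog_arm([
  {"fingers":132,"dx":0,"dy":-0.001,"dz":0,"ax":0,"ay":0,"az":0},
])

```text
clock: 13.02
eef_pos: [0.6041, 0.1874, 0.0177]
ee_rot: [2.356, -2.06, -0.014]
contact_force: [-15.3, -3.0, 9.3]
finger_gap: 0.045
```

Emit:
jog_arm([
  {"fingers":132,"dx":0,"dy":0.004,"dz":0,"ax":0,"ay":0,"az":0},
  {"fingers":132,"dx":0,"dy":0.01,"dz":0,"ax":0.4,"ay":0,"az":0},
  {"fingers":132,"dx":0,"dy":0.015,"dz":0,"ax":0.4,"ay":0,"az":0},
  {"fingers":132,"dx":0,"dy":0.02,"dz":0,"ax":0,"ay":0,"az":0},
  {"fingers":132,"dx":0,"dy":0,"dz":-0.03,"ax":0,"ay":0,"az":0},
  {"fingers":132,"dx":0,"dy":0,"dz":-0.04,"ax":0,"ay":0,"az":0},
  {"fingers":132,"dx":0,"dy":0,"dz":-0.04,"ax":0,"ay":0,"az":0},
  {"fingers":132,"dx":0,"dy":0,"dz":-0.02,"ax":0,"ay":0,"az":0},
  {"fingers":132,"dx":0,"dy":0,"dz":0,"ax":0,"ay":0,"az":0},
])

```text
clock: 13.77
eef_pos: [0.5529, 0.1803, 0.1513]
ee_rot: [2.364, -2.067, 0.002]
contact_force: [0.6, -1.1, 0.0]
finger_gap: 0.0446
```

```bash
python3 snap.py wrist w18; python3 go.py .42 -.005 .155 -4
```

```text
t 13.82 pos [0.5527 0.1803 0.1498] pushyaw 7.67 tilt [-0.001 -0.002 -1.   ] F [ 0.54 -0.12  1.29] gap 0.0449
tool shift [ 0.1659  0.1562 -0.0048] rows 5.466445818520984
az 11.671494110857875 (do translation first with these axes)
```

View pics/w18.png

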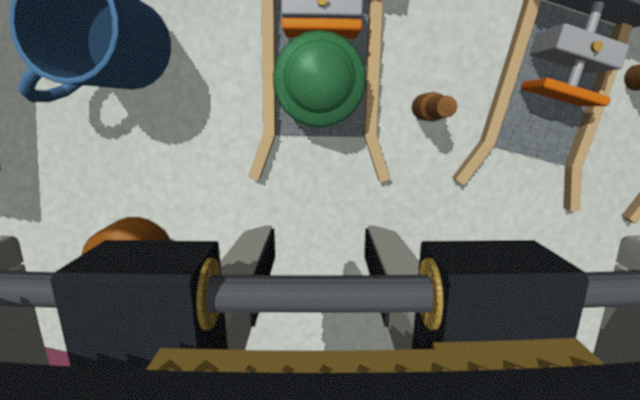

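Emit:
jog_arm([
  {"fingers":132,"dx":0.026,"dy":0.026,"dz":0,"ax":0,"ay":0,"az":0},
  {"fingers":132,"dx":0.026,"dy":0.026,"dz":0,"ax":0,"ay":0,"az":0},
  {"fingers":132,"dx":0.026,"dy":0.026,"dz":0,"ax":0,"ay":0,"az":0},
  {"fingers":132,"dx":0.026,"dy":0.026,"dz":0,"ax":0,"ay":0,"az":0},
  {"fingers":132,"dx":0.026,"dy":0.026,"dz":0,"ax":0,"ay":0,"az":0},
  {"fingers":132,"dx":0.026,"dy":0.026,"dz":0,"ax":0,"ay":0,"az":0},
  {"fingers":132,"dx":0,"dy":0,"dz":0,"ax":0,"ay":0,"az":6},
  {"fingers":132,"dx":0,"dy":0,"dz":0,"ax":0,"ay":0,"az":5.7},
  {"fingers":132,"dx":0,"dy":0,"dz":0,"ax":0,"ay":0,"az":0},
])

```text
clock: 14.57
eef_pos: [0.4105, -0.0019, 0.136]
ee_rot: [2.133, -2.294, -0.007]
contact_force: [-1.1, 0.5, 0.7]
finger_gap: 0.0447
```

```bash
python3 snap.py wrist w19; python3 go.py .42 -.005 .155 -4; python3 gr.py w19
```

```text
t 14.62 pos [ 0.4106 -0.0017  0.1359] pushyaw -3.84 tilt [-0.01  -0.003 -1.   ] F [-0.33 -0.16 -0.35] gap 0.0447
tool shift [ 0.0028 -0.0094 -0.0192] rows 0.5169263020997743
az 0.1581011140956572 (do translation first with these axes)
green [ 283   47   96   99 7349] [[ 0.4827 -0.0159]] [[ 0.483  -0.0164]]
```

View pics/w19.png

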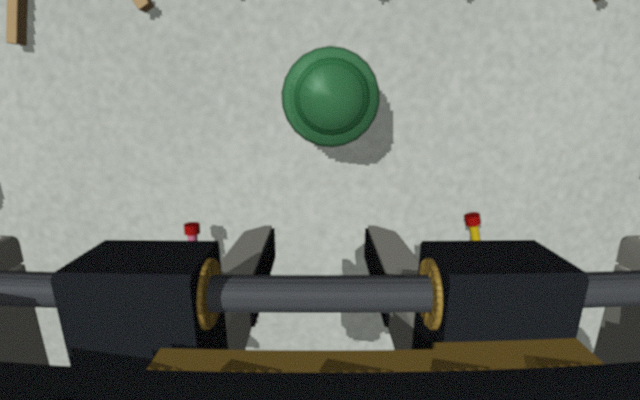

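```bash
python3 go.py .424 -.013 .02 -4
```

```text
t 14.62 pos [ 0.4106 -0.0017  0.1359] pushyaw -3.84 tilt [-0.01  -0.003 -1.   ] F [-0.33 -0.16 -0.35] gap 0.0447
tool shift [ 0.0099 -0.0152  0.1158] rows 2.810154330034699
az 0.1581011140956572 (do translation first with these axes)
```

Emit:
jog_arm([
  {"fingers":132,"dx":0.005,"dy":-0.006,"dz":0.025,"ax":0.6,"ay":-0.2,"az":0},
  {"fingers":132,"dx":0.005,"dy":-0.006,"dz":0.025,"ax":0,"ay":0,"az":0},
  {"fingers":132,"dx":0,"dy":0,"dz":0.025,"ax":0,"ay":0,"az":0},
  {"fingers":132,"dx":0,"dy":0,"dz":0.02,"ax":0,"ay":0,"az":0},
  {"fingers":132,"dx":0,"dy":0,"dz":0.01,"ax":0,"ay":0,"az":0},
  {"fingers":132,"dx":0,"dy":0,"dz":0,"ax":0,"ay":0,"az":0},
])

```text
clock: 15.12
eef_pos: [0.4228, -0.0112, 0.0236]
ee_rot: [-2.173, 2.268, -0.0]
contact_force: [-0.4, 0.4, 0.1]
finger_gap: 0.0451
```

```bash
python3 snap.py wrist w20; python3 go.py .424 -.013 .02 -4; python3 gr.py w20
```

```text
t 15.17 pos [ 0.423  -0.0112  0.0246] pushyaw -2.46 tilt [ 0.001  0.    -1.   ] F [-0.43 -0.51 -0.85] gap 0.045
tool shift [ 0.0018 -0.0011  0.0046] rows 0.12098583910901432
az 1.5407279342217453 (do translation first with these axes)
green [  241    35   166   169 21535] [[ 0.4835 -0.0156]] [[ 0.4831 -0.0158]]
```

View pics/w20.png

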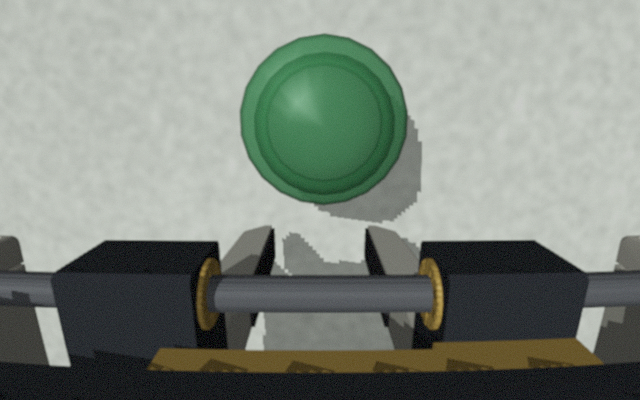

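Emit:
jog_arm([
  {"fingers":132,"dx":0.001,"dy":0,"dz":0.004,"ax":0,"ay":0,"az":1.5},
  {"fingers":132,"dx":0,"dy":-0.008,"dz":0.001,"ax":0,"ay":0,"az":0},
  {"fingers":132,"dx":0,"dy":-0.008,"dz":0.001,"ax":0,"ay":0,"az":0},
  {"fingers":132,"dx":0,"dy":-0.008,"dz":0.001,"ax":0,"ay":0,"az":0},
  {"fingers":132,"dx":-0.002,"dy":-0.007,"dz":0.001,"ax":0,"ay":0,"az":0},
  {"fingers":132,"dx":-0.002,"dy":-0.007,"dz":0,"ax":0,"ay":0,"az":0},
  {"fingers":132,"dx":-0.002,"dy":-0.007,"dz":0,"ax":0,"ay":0,"az":0},
  {"fingers":132,"dx":-0.002,"dy":-0.006,"dz":0,"ax":0,"ay":0,"az":0},
  {"fingers":132,"dx":0,"dy":0,"dz":0,"ax":0,"ay":0,"az":0},
])

```text
clock: 15.92
eef_pos: [0.4834, -0.0071, 0.0208]
ee_rot: [-2.141, 2.293, -0.008]
contact_force: [-0.1, -0.8, -0.0]
finger_gap: 0.0451
```

```bash
python3 snap.py wrist w21; python3 go.py .50 -.003 .02 -4; python3 gr.py w21
```

```text
t 15.97 pos [ 0.4829 -0.0072  0.0207] pushyaw -3.9 tilt [ 0.006 -0.    -1.   ] F [-0.32  0.27  0.23] gap 0.045
tool shift [-0.0053 -0.0168  0.0009] rows 0.4226067373292585
az 0.09994003481884528 (do translation first with these axes)
green [  239    95   162   161 20358] [[ 0.5207 -0.0098]] [[ 0.5183 -0.0096]]
```

View pics/w21.png

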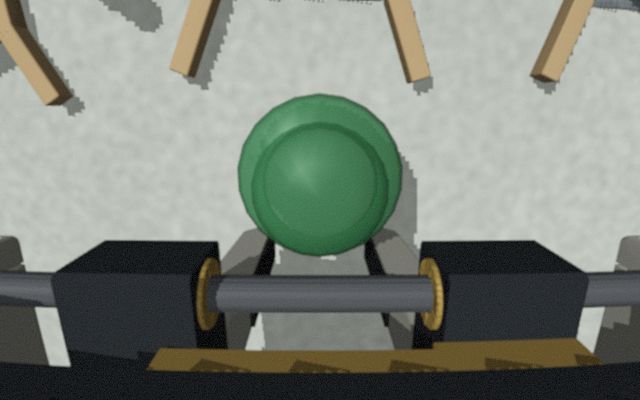

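Emit:
jog_arm([
  {"fingers":132,"dx":-0.0025,"dy":-0.006,"dz":0,"ax":-0.3,"ay":0,"az":0.5},
  {"fingers":132,"dx":-0.0025,"dy":-0.006,"dz":0.001,"ax":0,"ay":0,"az":0.5},
  {"fingers":132,"dx":-0.0025,"dy":-0.006,"dz":0,"ax":0,"ay":0,"az":0.4},
  {"fingers":132,"dx":-0.0025,"dy":-0.006,"dz":0.001,"ax":0,"ay":0,"az":0},
  {"fingers":132,"dx":0,"dy":-0.002,"dz":0,"ax":0,"ay":0,"az":0},
])

```text
clock: 16.38
eef_pos: [0.5115, 0.0015, 0.0189]
ee_rot: [2.113, -2.325, 0.001]
contact_force: [-1.7, 0.5, -0.2]
finger_gap: 0.045
```

```bash
python3 snap.py wrist w22; python3 go.py .50 -.003 .02 -4; python3 gr.py w22
```

```text
t 16.43 pos [0.5116 0.0014 0.019 ] pushyaw -5.46 tilt [ 0. -0. -1.] F [0.82 0.81 0.47] gap 0.0457
tool shift [ 0.0055  0.0111 -0.001 ] rows 0.2976117831351105
az -1.4647574956680698 (do translation first with these axes)
green [618   0  22  26 338] [[ 0.6045 -0.1336]] [[ 0.607  -0.1451]]
green [  237    95   166   164 20945] [[ 0.5487 -0.0022]] [[ 0.5462 -0.002 ]]
```

View pics/w22.png

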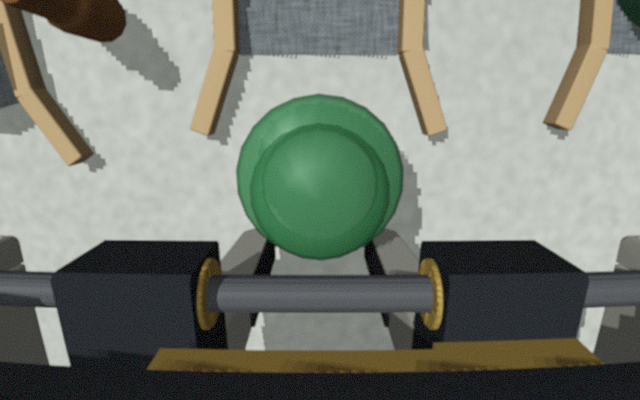

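Emit:
jog_arm([
  {"fingers":132,"dx":-0.001,"dy":-0.007,"dz":0,"ax":0,"ay":0,"az":0},
  {"fingers":132,"dx":0,"dy":-0.008,"dz":0,"ax":0,"ay":0,"az":0},
  {"fingers":132,"dx":0,"dy":-0.008,"dz":0,"ax":0,"ay":0,"az":0},
  {"fingers":132,"dx":0,"dy":-0.006,"dz":0,"ax":0,"ay":0,"az":0},
  {"fingers":132,"dx":0,"dy":0,"dz":0,"ax":0,"ay":0,"az":0},
])

```text
clock: 16.85
eef_pos: [0.5437, -0.0005, 0.0188]
ee_rot: [-2.113, 2.324, -0.001]
contact_force: [-0.9, 0.8, 0.9]
finger_gap: 0.0448
```

```bash
python3 snap.py wrist w23; python3 go.py
```

```text
t 16.9 pos [ 5.432e-01 -5.000e-04  1.870e-02] pushyaw -5.44 tilt [ 0. -0. -1.] F [-0.41  0.82  0.48] gap 0.045
```

View pics/w23.png

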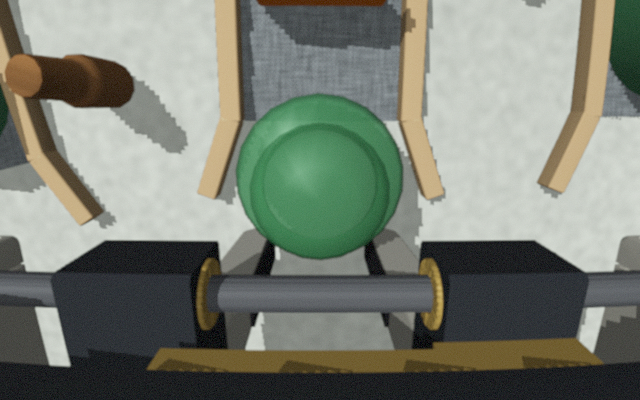

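Emit:
jog_arm([
  {"fingers":132,"dx":0,"dy":-0.008,"dz":0,"ax":0,"ay":0,"az":0},
  {"fingers":132,"dx":0,"dy":-0.007,"dz":0,"ax":0,"ay":0,"az":0},
  {"fingers":132,"dx":0,"dy":-0.006,"dz":0,"ax":0,"ay":0,"az":0},
  {"fingers":132,"dx":0,"dy":0,"dz":0,"ax":0,"ay":0,"az":0},
])

```text
clock: 17.23
eef_pos: [0.5659, -0.0028, 0.0186]
ee_rot: [2.113, -2.325, -0.0]
contact_force: [-0.5, 0.9, 0.7]
finger_gap: 0.0447
```

```bash
python3 snap.py wrist w24; python3 go.py
```

```text
t 17.28 pos [ 0.5655 -0.0027  0.0186] pushyaw -5.45 tilt [-0.  0. -1.] F [ 0.08 -0.42 -0.51] gap 0.0449
```

View pics/w24.png

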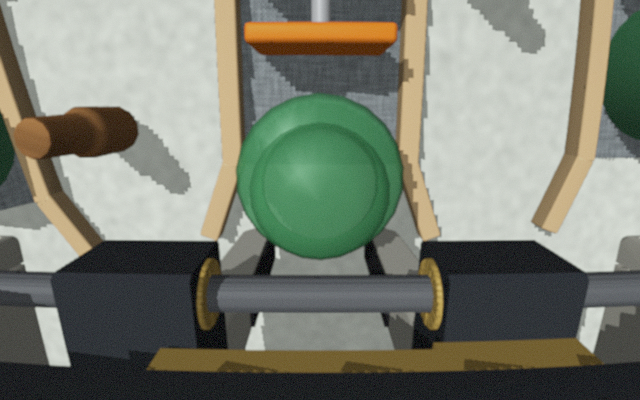

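Emit:
jog_arm([
  {"fingers":132,"dx":0,"dy":-0.006,"dz":0,"ax":0,"ay":0,"az":0},
  {"fingers":132,"dx":0,"dy":-0.005,"dz":0,"ax":0,"ay":0,"az":0},
  {"fingers":132,"dx":0,"dy":-0.003,"dz":0,"ax":0,"ay":0,"az":0},
])

```text
clock: 17.53
eef_pos: [0.5799, -0.0041, 0.0185]
ee_rot: [2.113, -2.324, -0.001]
contact_force: [-1.9, 0.5, 0.7]
finger_gap: 0.0447
```

Emit:
jog_arm([
  {"fingers":132,"dx":0,"dy":-0.003,"dz":0,"ax":0,"ay":0,"az":0},
  {"fingers":132,"dx":0,"dy":-0.003,"dz":0,"ax":0,"ay":0,"az":0},
  {"fingers":132,"dx":0,"dy":-0.003,"dz":0,"ax":0,"ay":0,"az":0},
])

```text
clock: 17.78
eef_pos: [0.5894, -0.005, 0.0184]
ee_rot: [2.112, -2.323, -0.003]
contact_force: [-5.9, -0.1, 3.5]
finger_gap: 0.0449
```

Emit:
jog_arm([
  {"fingers":132,"dx":0,"dy":-0.003,"dz":0,"ax":0,"ay":0,"az":0},
  {"fingers":132,"dx":0,"dy":-0.003,"dz":0,"ax":0,"ay":0,"az":0},
  {"fingers":132,"dx":0,"dy":-0.002,"dz":0,"ax":0,"ay":0,"az":0},
])

```text
clock: 18.03
eef_pos: [0.5974, -0.0058, 0.0184]
ee_rot: [2.111, -2.322, -0.005]
contact_force: [-4.0, 0.8, 2.2]
finger_gap: 0.045
```

```bash
python3 snap.py wrist w25; python3 go.py
```

```text
t 18.08 pos [ 0.5976 -0.0058  0.0184] pushyaw -5.44 tilt [-0.005  0.    -1.   ] F [-4.31  0.31  2.35] gap 0.045
```

View pics/w25.png

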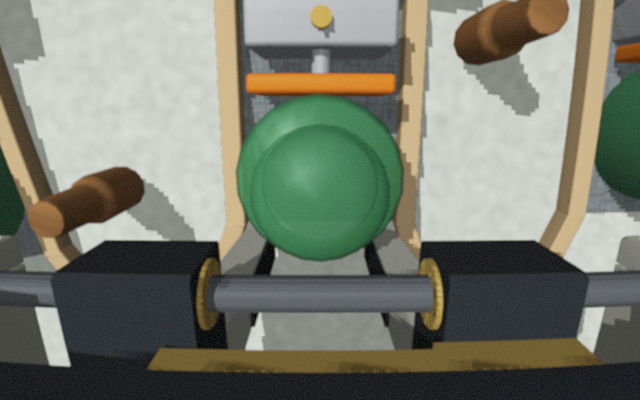

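Emit:
jog_arm([
  {"fingers":132,"dx":0,"dy":-0.003,"dz":0,"ax":0,"ay":0,"az":0},
  {"fingers":132,"dx":0,"dy":-0.002,"dz":0,"ax":0,"ay":0,"az":0},
])

```text
clock: 18.25
eef_pos: [0.6022, -0.0063, 0.0184]
ee_rot: [2.11, -2.321, -0.007]
contact_force: [-5.4, 0.2, 3.1]
finger_gap: 0.0448
```

Emit:
jog_arm([
  {"fingers":132,"dx":0,"dy":-0.001,"dz":0,"ax":0,"ay":0,"az":0},
])

```text
clock: 18.33
eef_pos: [0.6032, -0.0063, 0.0184]
ee_rot: [2.11, -2.321, -0.008]
contact_force: [-5.6, 0.5, 3.9]
finger_gap: 0.0448
```

Emit:
jog_arm([
  {"fingers":132,"dx":0,"dy":-0.001,"dz":0,"ax":0,"ay":0,"az":0},
])

```text
clock: 18.42
eef_pos: [0.6041, -0.0064, 0.0184]
ee_rot: [2.11, -2.321, -0.008]
contact_force: [-5.8, -0.3, 3.2]
finger_gap: 0.0448
```

Emit:
jog_arm([
  {"fingers":132,"dx":0,"dy":-0.001,"dz":0,"ax":0,"ay":0,"az":0},
])

```text
clock: 18.5
eef_pos: [0.605, -0.0065, 0.0184]
ee_rot: [2.11, -2.32, -0.009]
contact_force: [-5.2, -0.7, 4.0]
finger_gap: 0.045
```

Emit:
jog_arm([
  {"fingers":132,"dx":0,"dy":-0.001,"dz":0,"ax":0,"ay":0,"az":0},
])

```text
clock: 18.58
eef_pos: [0.6053, -0.0066, 0.0183]
ee_rot: [2.109, -2.319, -0.011]
contact_force: [-15.0, -0.3, 8.1]
finger_gap: 0.0448
```

Emit:
jog_arm([
  {"fingers":132,"dx":0,"dy":-0.001,"dz":0,"ax":0,"ay":0,"az":0},
])

```text
clock: 18.67
eef_pos: [0.6053, -0.0066, 0.0183]
ee_rot: [2.108, -2.318, -0.014]
contact_force: [-16.1, 1.0, 11.1]
finger_gap: 0.0447
```

Stop felt (5 → 15–16 N, no further travel). Back off and check.

Emit:
jog_arm([
  {"fingers":132,"dx":0,"dy":0.004,"dz":0,"ax":0,"ay":0,"az":0},
  {"fingers":132,"dx":0,"dy":0.01,"dz":0,"ax":0.4,"ay":0,"az":0},
  {"fingers":132,"dx":0,"dy":0.015,"dz":0,"ax":0.4,"ay":0,"az":0},
  {"fingers":132,"dx":0,"dy":0.02,"dz":0,"ax":0,"ay":0,"az":0},
  {"fingers":132,"dx":0,"dy":0,"dz":-0.03,"ax":0,"ay":0,"az":0},
  {"fingers":132,"dx":0,"dy":0,"dz":-0.04,"ax":0,"ay":0,"az":0},
  {"fingers":132,"dx":0,"dy":0,"dz":-0.04,"ax":0,"ay":0,"az":0},
  {"fingers":132,"dx":0,"dy":0.03,"dz":-0.02,"ax":0,"ay":0,"az":0},
  {"fingers":132,"dx":0,"dy":0.03,"dz":-0.02,"ax":0,"ay":0,"az":0},
  {"fingers":132,"dx":0,"dy":0.02,"dz":-0.02,"ax":0,"ay":0,"az":0},
  {"fingers":132,"dx":0,"dy":0,"dz":0,"ax":0,"ay":0,"az":0},
])

```text
clock: 19.58
eef_pos: [0.4714, 0.0062, 0.194]
ee_rot: [-2.111, 2.322, -0.007]
contact_force: [0.6, 0.8, 1.1]
finger_gap: 0.0448
```

```bash
python3 snap.py wrist w26; python3 snap.py scene s26; python3 go.py; python3 -c "
import cv2
a=cv2.imread('pics/s26.png');cv2.imwrite('pics/s26z.png',cv2.resize(a[130:400,210:510],None,fx=2.2,fy=2.2,interpolation=cv2.INTER_CUBIC))"
```

```text
t 19.68 pos [0.4725 0.006  0.1904] pushyaw -5.46 tilt [ 0.002 -0.001 -1.   ] F [-0.66 -0.57 -0.74] gap 0.0448
```

View pics/w26.png

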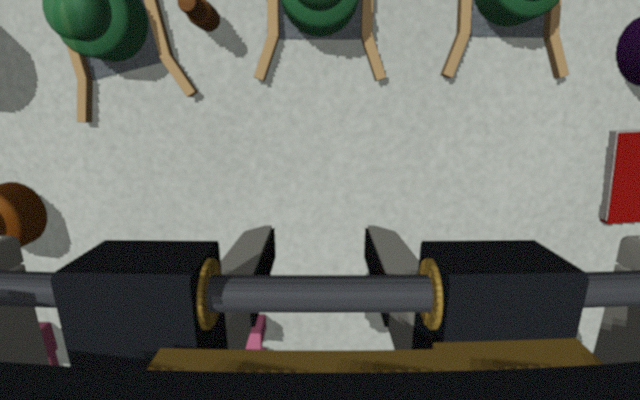

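View pics/s26z.png

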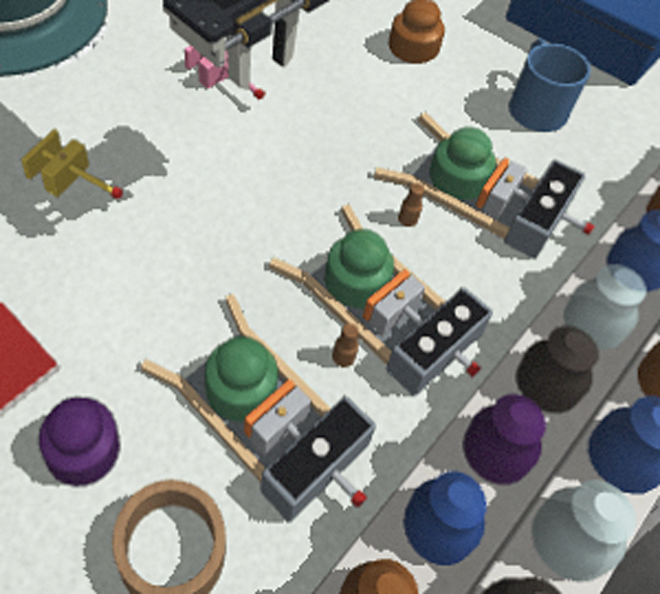

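```bash
python3 -c "
from cell import job
print(job.close_job())"
```

```text
the job is handed in; nothing more can be done
None
```

All three green insulators are in their bays, filled in the order 1 (right), 2 (left), 3 (middle), and the job was handed in at about 19.7 s of the 72 s allowed. Each one was slid upright along the table without being gripped. I pushed with two fingertips set 45 mm apart against its lower skirt.

| Bay | Horizontal force while the pad moved | Horizontal force at the stop | Where the tool stopped moving (x) |
|---|---|---|---|
| 1 | 4–7 N | 12–16 N | 0.600 m |
| 2 | 5–7 N | 14–16 N | 0.604 m |
| 3 | 4–6 N | 15–16 N | 0.605 m |

- **Stop contact:** at each stop I pressed one or two more 1 mm steps after the force rose, then backed off. At its highest, in bay 3, the total force including the vertical part was about 20 N.
- **Last picture:** it shows all three pads against their stop blocks with the red-ended rods out, and the insulators upright. The two pins, violet, tape, mug, amber and the pink and yellow look-alikes appear where they stood. I judged those by eye rather than re-measuring them. The gripper was clear of everything.
- **Disagreements:** I put bay 3's direction at about −4° from the first scene image, but the wrist camera suggested about −5.4°, so I used the wrist value. Early sideways moves also drifted up by about 8 mm, which I corrected before pushing. No check failed.

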